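# File boxed gaskets in the latching rack and stow bearings in the drawer

## Task

Put the new spares away. Squeeze the latch tab on the rack's divider grip and draw the divider all the way back until it locks there, stand every cardboard box on its short end in the rack, side by side like books with their large faces towards the end plate, then squeeze and slide the divider up to the last notch that the boxes allow and let it lock, so that they are held upright. Put every steel bearing in the open top drawer of the small cabinet and push the drawer fully shut; knock nothing else over.

Things in the scene. Friction and masses are not known exactly. Their poses are not given: they have to be found in the camera images.
- box_a: plain brown cardboard box of gaskets, 110 x 62 x 24 mm, 0.13 kg, a paper patch on its two large faces; lies flat on the table at the start. Origin at the box's centre; x along the 110 mm, y along the 62 mm, z along the 24 mm. May be absent
- box_b: plain brown cardboard box of gaskets, 110 x 62 x 24 mm, 0.13 kg, a paper patch on its two large faces; lies flat on the table at the start. Origin at the box's centre; x along the 110 mm, y along the 62 mm, z along the 24 mm. May be absent
- box_c: plain brown cardboard box of gaskets, 110 x 62 x 24 mm, 0.13 kg, a paper patch on its two large faces; lies flat on the table at the start. Origin at the box's centre; x along the 110 mm, y along the 62 mm, z along the 24 mm. May be absent
- bearing_a: steel wheel bearing, a disc 40 mm across and 14 mm thick, 0.09 kg, lying flat on the table. Origin at the centre of its underside, z up through the disc. May be absent
- bearing_b: steel wheel bearing, a disc 40 mm across and 14 mm thick, 0.09 kg, lying flat on the table. Origin at the centre of its underside, z up through the disc. May be absent
- bearing_c: steel wheel bearing, a disc 40 mm across and 14 mm thick, 0.09 kg, lying flat on the table. Origin at the centre of its underside, z up through the disc. May be absent
- rack_end (a point): middle of the inner face of the grey filing rack's end plate, at the rack's floor (4 mm above the table). x out through the plate (the way the divider closes), y across, z up. Boxes stand on the -x side. Plate 88 mm wide, 78 mm above the floor; lane 76 mm wide between lips 16 mm high; a notched comb runs outside the -y lip, 24 mm high, out to 52 mm from the middle; rack 270 mm long
- divider_grip (a point): centre of the divider's grip, 84 mm above the rack's floor: black block, aluminium tab pad on its -y side (axes as rack_end), both from 66 to 98 mm above the floor, 22 mm long in x. Grip it from above, fingers closing along y: 38 mm across, 31 mm with the tab in (this point is then the middle). The divider face that meets the boxes is 19 mm to +x; plate 70 mm wide, 65 mm high
- divider (a joint): divider position, m: 0 fully back, growing towards the end plate; gap from divider face to end plate = 0.198 minus this. Locks in notches every 24 mm: 0, 0.024 .. 0.192, each with 1.5 mm play either way. Starts locked at 0.192. Ends at 0.144 for two boxes, 0.120 for three. Friction 1.5 N. With the tab let go between notches it slides on and drops into the next one
- latch_tab (a joint): how far the tab is pressed towards the grip block, m: 0 out (tooth in a notch, divider locked), 0.007 fully in. Spring 4 N at first, 8.4 N fully in; the divider is free above about 0.0055, so keep it squeezed home (30 N of grip or more does it)
- cab_drawer0 (a joint): how far the top drawer of the small grey cabinet is open, m: 0 shut, 0.105 to 0.125 at the start; slides easily (1 N)
- drawer_in (a point): point on the top drawer's inner floor, mid-width, 39 mm behind the inner face of its front wall; moves with the drawer. x into the cabinet (the way it shuts), y across, z up. Inside 178 mm wide, walls 33 mm high, front panel 43 mm above the floor, cabinet top 55 mm above it; the cabinet covers what lies more than (opening minus 45 mm) to +x of this point
- cab_drawer0_handle (a point): middle of the drawer's handle, a level steel bar along y (same axes as drawer_in), 110 mm long, 35 mm in front of the drawer's front panel; moves with the drawer. It can be pushed to +x from in front, with the fingers shut and pointing down
- spray_can: bystander: grey can, 60 mm across, 170 mm tall, stands on the table; origin under its base, z up
- grease_jar: bystander: white jar, 72 mm across, 75 mm tall; origin under its base, z up
Things that resemble listed ones, but are neither listed nor needed, are in the scene too. What is shaped like the bearing_c but purple or turquoise is not meant.

How it is judged:
By the outcome, as a careful person would: the job done as asked, in the order asked, and still so for the second after the job is handed in, with the robot touching nothing.
Of box_a, box_b, box_c only 2 to 3 are there at a start; the rules pass over those that are not, and their reading is None.
Of bearing_a, bearing_b, bearing_c only 2 to 3 are there at a start; the rules pass over those that are not, and their reading is None.
At some moment in a run one of bearing_a, bearing_b, bearing_c may be knocked a few centimetres aside while the robot is not near it.
Once in a run the grip may slacken for a moment while it holds something.
It also fails if it takes over 208 s, if anything falls off the work surface, if the arm or the gripper's body presses on something with over 40 N, if the wrist force passes 120 N, or if a joint passes its speed limit or range.

## Robot

A 6-joint arm with a two-finger parallel gripper is mounted at the origin on the work surface. World frame = base frame: x ahead of the robot, y to its left, z up, the work surface at z = 0. Lengths are in m, angles in rad, forces in N, time in s.
With the tool pointing down it reaches from about 0.3 to 0.95 m from the base axis. Payload 3.1 kg.
Tool frame: the origin (TCP) lies midway between the tips of the shut fingers; the grasp point (between the pads) lies 19 mm behind it (hold_point_z is the distance from the TCP to the grasp point, in m); z points along the fingers, y is the direction in which the jaws open and shut (so a half turn about z gives the same grasp; the last joint's range is limited). The gripper opens to 85 mm and grips with 20 to 120 N. Pads are 22 mm wide; open, the fingers measure 114 mm over their backs; the gripper's body (76 mm by 85 mm) begins 54 mm behind the grasp point. The pads swing forward as they close: fully open they stand 13 mm farther back than shut.
Start: joints at [1.06, 0.308, 1.634, -0, 1.2, -0.07], TCP at [0.267, 0.565, 0.231] pointing down, gripper open.
Joint ranges: [-3.06, 3.06], [-0.79, 1.96], [0.05, 2.63], [-1.19, 4.34], [0.05, 2.64], [-2.94, 2.94]. Speed limits (rad/s): [2.79, 2.79, 3.14, 3.14, 3.14, 3.14].

## Interface

Orientations are given as a unit quaternion [x, y, z, w].
In Python, from cell import * gives the robot as it stands. The module is installed in compiled form; this text tells all that it offers.
- The arm moves only by the shell command python3 -m pendant 'ROWS' [FORCE]. ROWS is JSON, one flat list of numbers, 7 for each row, row after row: the shift along the tool's x, y, z in units of 0.3 m (1.0 is 0.3 m), then the turn, a rotation vector about the tool's x, y, z in units of 45 degrees (1.0 is 45 degrees), then the opening, from -1 (shut) to 1 (fully open), so that 0 is half open. A call has 1 to 5 rows; each row shifts and turns the commanded pose from where the row before left it, along the tool's axes as they then stand; what a row does not reach is not made up. A row lasts 1/8 s, in which the tool goes at most 62.5 mm and 10.7 degrees, less where a joint would pass 70% of its speed; a pose out of reach is approached as far as the arm can. A call with a number of a shift or a turn outside -1 to 1 is refused whole. A call with a gripper value outside its range is refused whole. The fingers move at their own pace and stop on an object; FORCE is the grip in N (left out, the last holds). Time passes only in rows, so rows that do not move let the fingers close. It gives the time, the measured TCP pose, the force and the opening at its end, in the units of the state.
- read_state(): the state, without advancing time (a new reading comes with each control period).
- snapshot(name): name is "side" or "top" or "wrist"; returns (picture, depth): 400x640x3 uint8, red, green, blue; 400x640 float32, m along the optical axis (not along the pixel's ray), 0 where there is no reading.
- camera_info(name): a dict with "vertical_fov" (degrees; the focal length in pixels is half the picture's height over the tangent of half this angle, whatever the lens; pixels are square), "cx", "cy" (the principal point, pixels), "dist_coeffs" ([k1, k2, p1, p2, k3] as OpenCV has them; the pictures are not rectified), "camera_from_world" (4x4, takes a point from world to camera coordinates). Camera axes: x right, y up, looking along -z (the intrinsics and any distortion apply to the point x, -y, -z); pixel columns grow to the right and rows downward; lengths in m; the calibration is good to about 2 mm. A picture is of the moment at which its call begins: read the wrist's pose just before it. camera_info takes no time and is no camera call; for the wrist camera it gives the pose at the moment of the call.
- sign_off(): hands the job in, once; it reports no verdict.
The state is a dict: "t": time; "qpos": joint angles; "joint_vel": joint speeds; "tau": joint torques, N m; "ee_pos": TCP position; "ee_rot": TCP orientation; "force": force on the tool from outside, world axes, zero at the start; "wrist_torque": the same for the moment, N m; "width": finger opening in m.
Only numpy, scipy, OpenCV 4.12 (cv2) and the standard library are available. Lean on these libraries where they do the work, as an engineer would, in place of code of your own. Each camera call takes 0.05 s, during which the arm holds its last target.

## Working session

There is one attempt and no reset: what is moved stays moved. The work goes in short steps, Python scripts to look and compute and a shell command to move; the robot and the scene stay as the last step left them, time stands still between calls to the robot, and variables do not carry over. Pictures are saved under pics/ and viewed, and the job is handed in when it is done.

```bash
mkdir -p pics; cat > h.py <<'E'
import numpy as np, cv2
from cell import *
def K(ci):
    f=200/np.tan(np.radians(ci["vertical_fov"])/2)
    return np.array([[f,0,ci["cx"]],[0,f,ci["cy"]],[0,0,1.]]),np.array(ci["dist_coeffs"],float)
def ray(ci,uv):
    k,d=K(ci)
    p=cv2.undistortPoints(np.array(uv,float).reshape(-1,1,2),k,d).reshape(-1,2)
    return np.c_[p[:,0],-p[:,1],-np.ones(len(p))]
def onplane(ci,uv,z):
    T=np.linalg.inv(np.array(ci["camera_from_world"]))
    r=ray(ci,uv)@T[:3,:3].T; o=T[:3,3]
    s=(z-o[2])/r[:,2]
    return o+r*s[:,None]
def bydepth(ci,uv,d):
    T=np.linalg.inv(np.array(ci["camera_from_world"]))
    r=ray(ci,uv)*np.array(d,float).reshape(-1,1)
    return r@T[:3,:3].T+T[:3,3]
def proj(ci,P):
    T=np.array(ci["camera_from_world"]);P=np.atleast_2d(P)
    c=P@T[:3,:3].T+T[:3,3]
    k,d=K(ci)
    return cv2.projectPoints((c*[1,-1,-1]).reshape(-1,1,3),np.zeros(3),np.zeros(3),k,d)[0].reshape(-1,2)
def save(img,name,crop=None,s=1):
    if crop: u0,v0,u1,v1=crop; img=img[v0:v1,u0:u1]
    img=cv2.resize(img,None,fx=s,fy=s,interpolation=cv2.INTER_CUBIC)
    cv2.imwrite("pics/"+name,img[:,:,::-1])
def shot(name,tag):
    ci=camera_info(name);im,d=snapshot(name)
    np.savez(f"/tmp/{tag}.npz",im=im,d=d,ci=np.array([ci],dtype=object))
    save(im,tag+".png",s=1.25)
    return ci,im,d
def load(tag):
    z=np.load(f"/tmp/{tag}.npz",allow_pickle=True);return z["ci"][0],z["im"],z["d"]
E
python3 - <<'E'
from h import *
print(read_state())
for n in("side","top","wrist"):
    ci,im,d=shot(n,n+"0"); print(n,{k:v for k,v in ci.items() if k!="camera_from_world"}); print(np.round(np.linalg.inv(ci["camera_from_world"]),3))
E
```

```text
{'t': 0.0, 'qpos': array([ 1.06029756e+00,  3.09018023e-01,  1.63520065e+00,  3.50030345e-05,
        1.19971731e+00, -6.96908740e-02]), 'joint_vel': array([-8.06459681e-04, -1.26864452e-03,  2.26221082e-04, -4.66941540e-04,
        2.51828300e-04, -5.95811033e-05]), 'tau': array([-7.56605859e-04, -4.15253806e+01, -2.76658916e+01, -3.81232749e-04,
        1.01242171e-02,  1.58598493e-05]), 'ee_pos': array([0.26627034, 0.5645199 , 0.23003227]), 'ee_rot': array([ 2.18629875e-01,  9.75807156e-01, -1.11804328e-03, -3.50767611e-04]), 'force': array([-0.33289571,  1.01366386, -0.17722149]), 'wrist_torque': array([-0.00874158,  0.03806857,  0.0238883 ]), 'width': 0.08549553820272134}
side {'vertical_fov': 46.137264470614966, 'cx': 323.5900435365128, 'cy': 194.01408657549308, 'dist_coeffs': array([-0.0115512,  0.       ,  0.       ,  0.       ,  0.       ])}
[[-0.977  0.135 -0.164  0.352]
 [-0.212 -0.594  0.776  1.022]
 [ 0.007  0.793  0.609  0.905]
 [ 0.     0.     0.     1.   ]]
top {'vertical_fov': 53.78830079292622, 'cx': 318.6370461251861, 'cy': 196.22380574580333, 'dist_coeffs': array([0.02246936, 0.        , 0.        , 0.        , 0.        ])}
[[-1.340e-01  9.640e-01 -2.290e-01  3.540e-01]
 [-9.910e-01 -1.300e-01  2.900e-02 -9.000e-03]
 [-1.000e-03  2.310e-01  9.730e-01  1.041e+00]
 [ 0.000e+00  0.000e+00  0.000e+00  1.000e+00]]
wrist {'vertical_fov': 63.91007577774416, 'cx': 313.22807570828917, 'cy': 196.70558899485914, 'dist_coeffs': array([-0.03073969,  0.        ,  0.        ,  0.        ,  0.        ])}
[[ 0.426 -0.871 -0.245  0.203]
 [ 0.905  0.409  0.119  0.595]
 [-0.003 -0.273  0.962  0.373]
 [ 0.     0.     0.     1.   ]]
```

```bash
ls . pics
```

```text
.:
h.py
pics

pics:
side0.png
top0.png
wrist0.png
```

View pics/top0.png

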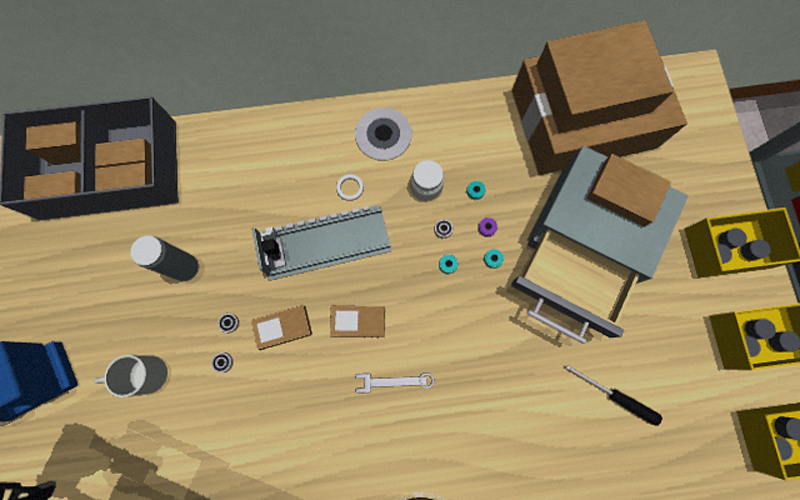

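View pics/side0.png

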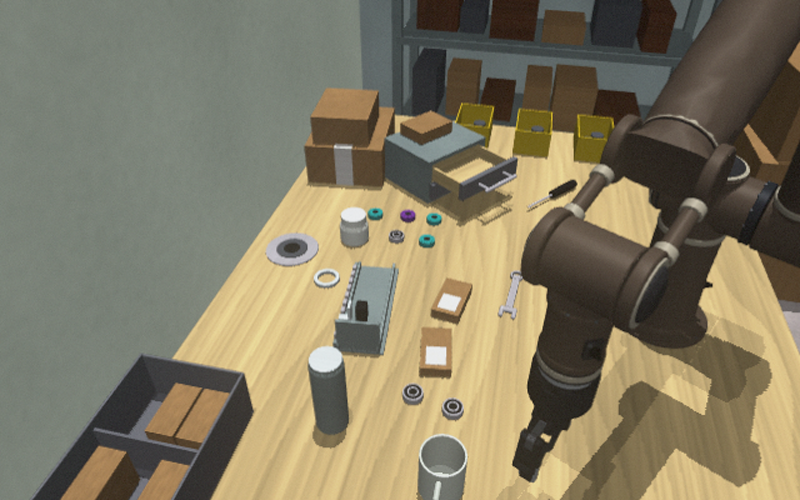

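View pics/wrist0.png

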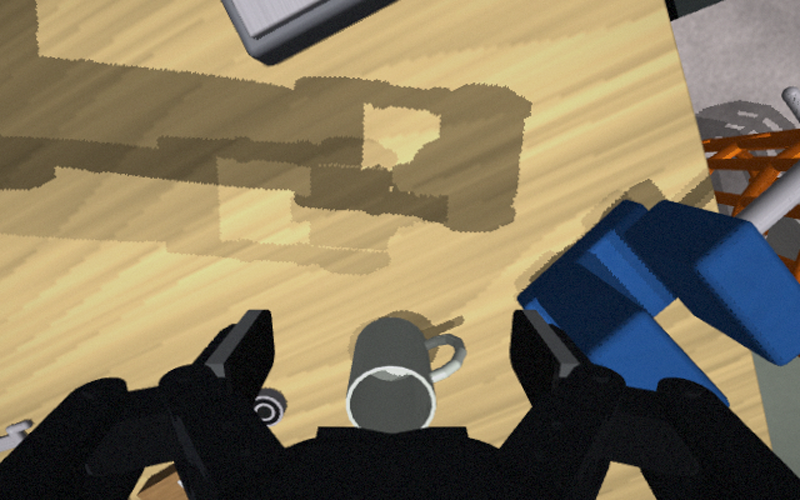

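```bash
python3 - <<'E'
from h import *
ci,im,d=load("top0")
save(im,"c1.png",(150,220,330,320),4.4)
save(im,"c2.png",(190,150,330,235),5.5)
save(im,"c3.png",(330,110,540,280),3.5)
E
```

```text
(no output)
```

View pics/c1.png

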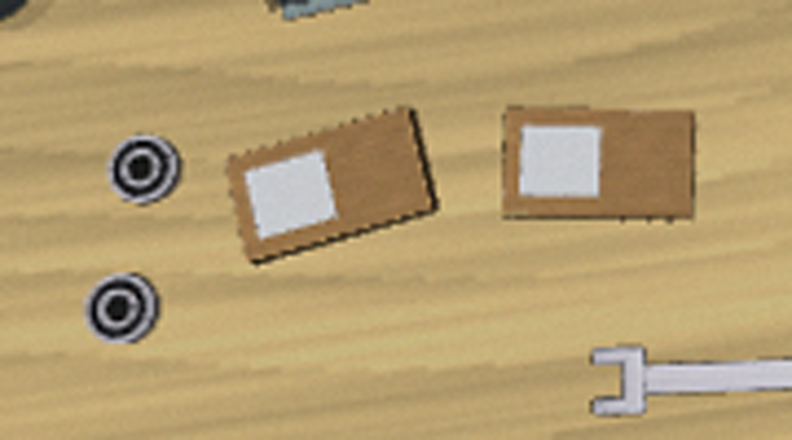

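View pics/c2.png

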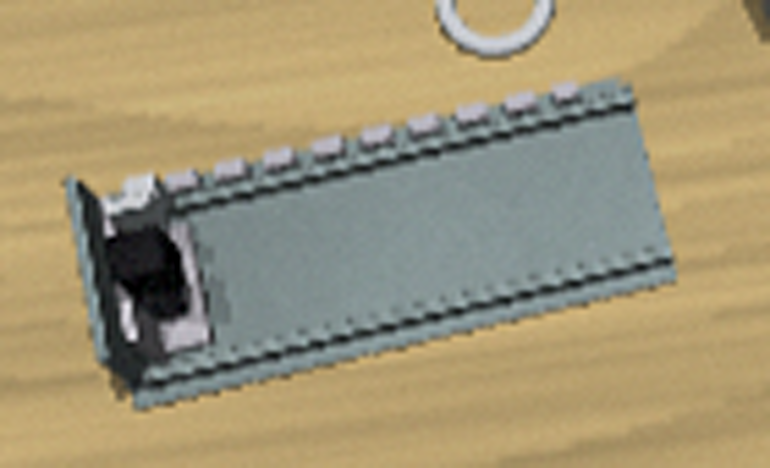

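View pics/c3.png

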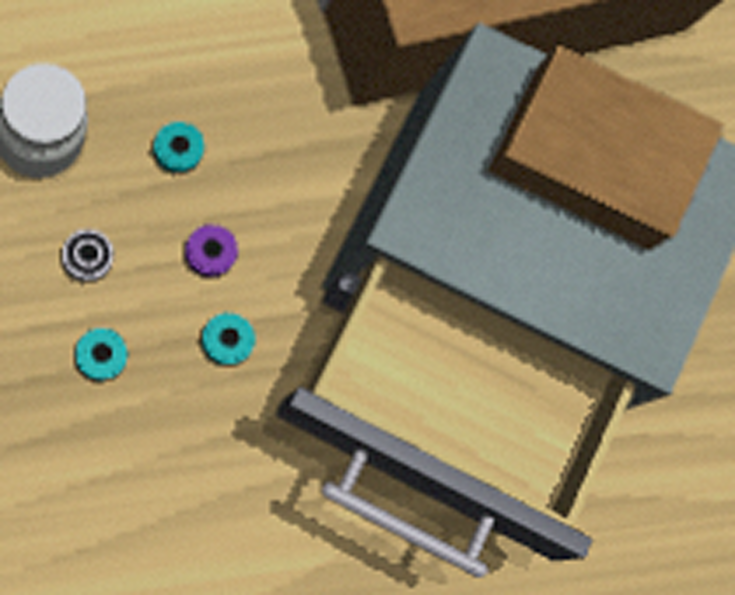

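```bash
python3 - <<'E'
from h import *
for tag in("top0","side0"):
    ci,im,d=load(tag)
    v,u=np.mgrid[0:400,0:640]
    P=bydepth(ci,np.c_[u.ravel(),v.ravel()],d.ravel()).reshape(400,640,3); P[d==0]=9
    np.save(f"/tmp/P_{tag}.npy",P)
    z=P[:,:,2]; print(tag,"table z", [np.round(np.median(z[a:a+10,b:b+10]),4) for a,b in((300,200),(280,400),(240,260))])
    m=((z>.018)&(z<.03)&(P[:,:,0]<.75)&(abs(P[:,:,1])<.5)).astype(np.uint8)
    n,l,st,c=cv2.connectedComponentsWithStats(m)
    for i in range(1,n):
        if st[i,4]>150:
            q=P[l==i]; r=cv2.minAreaRect(q[:,:2].astype(np.float32)); print(st[i],np.round(r[0],4),np.round(r[1],4),round(r[2],1),np.round(np.median(q,0),4))
ci,im,d=load("top0")
def o(pts,s,off,z):
    for p,q in zip(pts,onplane(ci,[(p[0]/s+off[0],p[1]/s+off[1]) for p in pts],z)): print(p,np.round(q,4))
print("box1");o([(228,157),(410,107),(437,210),(254,262)],4.4,(150,220),.024)
print("box2");o([(504,107),(694,111),(693,217),(503,216)],4.4,(150,220),.024)
print("bearings");o([(144,169),(123,307)],4.4,(150,220),.014);o([(87,255)],3.5,(330,110),.014)
E
```

```text
top0 table z [np.float64(-0.0008), np.float64(-0.0013), np.float64(-0.0006)]
[ 201  244   48   36 1062] [0.4566 0.2223] [0.0623 0.1104] 8.4 [0.4558 0.2219 0.023 ]
[ 264  245   44   25 1034] [0.447  0.0663] [0.1104 0.0611] 82.0 [0.4474 0.0658 0.0229]
[488 311  42  29 375] [ 0.2111 -0.4561] [0.1051 0.0241] 53.4 [ 0.2087 -0.4585  0.0224]
side0 table z [np.float64(0.0005), np.float64(0.0015), np.float64(0.001)]
[296 135  64  26 177] [ 0.6347 -0.3662] [0.0675 0.2201] 72.2 [ 0.6344 -0.3646  0.0241]
[272 210  17  41 155] [0.6736 0.0822] [0.0156 0.1743] 6.0 [0.6745 0.0962 0.0242]
[345 223  33  31 644] [0.4463 0.0657] [0.1169 0.0627] 81.4 [0.4465 0.0711 0.0235]
[512 253  44  15 193] [-0.0183  0.0521] [0.1224 0.0388] 20.1 [-0.0066  0.0627  0.022 ]
[336 261  25  37 849] [0.4565 0.2218] [0.0601 0.1153] 8.9 [0.4552 0.2273 0.0253]
box1
(228, 157) [0.4785 0.2772 0.024 ]
(410, 107) [0.4932 0.1701 0.024 ]
(437, 210) [0.4319 0.1599 0.024 ]
(254, 262) [0.4169 0.2663 0.024 ]
box2
(504, 107) [0.4858 0.1156 0.024 ]
(694, 111) [0.4685 0.0057 0.024 ]
(693, 217) [0.4081 0.014  0.024 ]
(503, 216) [0.4234 0.1226 0.024 ]
bearings
(144, 169) [0.4794 0.329  0.014 ]
(123, 307) [0.4025 0.345  0.014 ]
(87, 255) [ 0.6193 -0.1416  0.014 ]
```

```bash
python3 - <<'E'
from h import *
for tag in("top0","side0"):
    P=np.load(f"/tmp/P_{tag}.npy"); ci,im,d=load(tag)
    x,y,z=P[...,0],P[...,1],P[...,2]
    R=(x>.5)&(x<.76)&(y>-.05)&(y<.33)
    print(tag)
    sat=im.max(2).astype(int)-im.min(2)
    for lo,hi in((.015,.023),(.023,.032),(.06,.075),(.075,.09),(.092,.115)):
        m=R&(z>lo)&(z<hi); q=P[m]
        if len(q)>5:
            r=cv2.minAreaRect(q[:,:2].astype(np.float32)); print(lo,hi,len(q),np.round(r[0],4),np.round(r[1],4),round(r[2],1)); print(np.round(cv2.boxPoints(r),4).tolist())
ci,im,d=load("top0")
def o(pts,z):
    for p,q in zip(pts,onplane(ci,[(p[0]/5.5+190,p[1]/5.5+150) for p in pts],z)): print(p,np.round(q,4))
print("plate top",);o([(68,178),(100,360)],.082)
print("outer -x edge, +y");o([(675,282)],.020);o([(630,102)],.020)
print("comb corner");o([(618,80)],.028)
E
```

```text
top0
0.015 0.023 561 [0.6298 0.118 ] [0.0975 0.2676] 6.1
[[0.5669999718666077, 0.24580000340938568], [0.5956000089645386, -0.0203000009059906], [0.6926000118255615, -0.009800000116229057], [0.6639000177383423, 0.2563000023365021]]
0.023 0.032 185 [0.629  0.1282] [0.0969 0.238 ] 6.2
[[0.5680000185966492, 0.24130000174045563], [0.5935999751091003, 0.004699999932199717], [0.6899999976158142, 0.015200000256299973], [0.6643999814987183, 0.251800000667572]]
0.06 0.075 135 [0.6131 0.2233] [0.0878 0.0396] 3.6
[[0.5680000185966492, 0.2402999997138977], [0.5705000162124634, 0.20080000162124634], [0.6582000255584717, 0.20640000700950623], [0.6557000279426575, 0.2459000051021576]]
0.075 0.09 137 [0.6153 0.2253] [0.0878 0.0436] 6.5
[[0.5691999793052673, 0.24199999868869781], [0.5741000175476074, 0.19869999587535858], [0.6614000201225281, 0.2085999995470047], [0.656499981880188, 0.25189998745918274]]
0.092 0.115 131 [0.6182 0.2164] [0.0382 0.0252] 8.0
[[0.597599983215332, 0.22619999945163727], [0.6011000275611877, 0.2012999951839447], [0.6388000249862671, 0.20649999380111694], [0.6353999972343445,
[... 667 characters left out ...]
9000272750854, 0.2524999976158142]]
0.075 0.09 201 [0.6139 0.227 ] [0.0845 0.0445] 8.0
[[0.5690000057220459, 0.24310000240802765], [0.5752000212669373, 0.19910000264644623], [0.6589000225067139, 0.21089999377727509], [0.6527000069618225, 0.2549999952316284]]
0.092 0.115 115 [0.6169 0.2188] [0.0374 0.0267] 4.0
[[0.5972999930381775, 0.23080000281333923], [0.5990999937057495, 0.20419999957084656], [0.6365000009536743, 0.20679999887943268], [0.6345999836921692, 0.23340000212192535]]
plate top
(68, 178) [0.6544 0.2476 0.082 ]
(100, 360) [0.5678 0.239  0.082 ]
outer -x edge, +y
(675, 282) [ 0.5827 -0.0222  0.02  ]
(630, 102) [ 0.6757 -0.012   0.02  ]
comb corner
(618, 80) [ 0.6851 -0.0076  0.028 ]
```

```bash
cat > plan.py <<'E'
import sys, numpy as np
from scipy.spatial.transform import Rotation as Ro, Slerp
from cell import read_state
def Rt(jaw,tilt=0,axis_sign=1):
    """tool-down, jaw(y) heading deg; tool x heading=jaw+90; then tilt deg about tool y"""
    a=np.radians(jaw); y=np.array([np.cos(a),np.sin(a),0]); z=np.array([0,0,-1.]); x=np.cross(y,z)
    return Ro.from_matrix(np.c_[x,y,z])*Ro.from_euler('y',tilt,degrees=True)
def plan(pos,R,n=None,pr=True):
    s=read_state(); R0=Ro.from_quat(s["ee_rot"]); p0=s["ee_pos"]; pos=np.array(pos,float)
    rv=(R0.inv()*R).as_rotvec(); d=R0.inv().apply(pos-p0)
    nn=max(np.linalg.norm(pos-p0)/.058,np.linalg.norm(rv)/np.radians(9.5))
    print("t",round(s["t"],2),"at",np.round(p0,4),"total shift",np.round(d/.3,3),"turn",np.round(rv/np.radians(45),3),"min rows %.1f"%nn)
    n=n or max(1,int(np.ceil(nn)))
    ks=Slerp([0,1],Ro.concatenate([R0,R])); c=R0;q=p0
    for i in range(1,n+1):
        b=ks(i/n); p=p0+(pos-p0)*i/n
        r=(c.inv()*b).as_rotvec()/np.radians(45); w=c.inv().apply(p-q)/.3
        print(" ",np.round(np.r_[w,r],3).tolist()); c,q=b,p
def cam_state():
    s=read_state(); return s
E
python3 - <<'E'
from plan import *
plan([.614,.217,.20],Rt(6.3))
print(Ro.from_quat(read_state()["ee_rot"]).as_matrix().round(3))
E
```

```text
t 0.15 at [0.2664 0.5647 0.2303] total shift [-1.542 -0.554  0.102] turn [-2.000e-03  1.000e-03  1.299e+00] min rows 8.5
  [-0.171, -0.062, 0.011, -0.0, 0.0, 0.144]
  [-0.177, -0.042, 0.011, -0.0, 0.0, 0.144]
  [-0.181, -0.021, 0.011, -0.0, 0.0, 0.144]
  [-0.182, -0.001, 0.011, -0.0, 0.0, 0.144]
  [-0.181, 0.02, 0.011, -0.0, 0.0, 0.144]
  [-0.178, 0.04, 0.011, -0.0, 0.0, 0.144]
  [-0.172, 0.06, 0.011, -0.0, 0.0, 0.144]
  [-0.164, 0.079, 0.011, -0.0, 0.0, 0.144]
  [-0.154, 0.097, 0.011, -0.0, 0.0, 0.144]
[[-0.904  0.427 -0.001]
 [ 0.427  0.904 -0.002]
 [ 0.    -0.002 -1.   ]]
```

Candidates (top0.png pixels):
- **Boxes:** the patched ones flat on the table are (281,328) and (357,321). I leave the box on the cabinet (630,188), the ones in the dark bin (50,135 / 120,160) and the big cartons.
- **Bearings:** the steel ones are (228,322), (222,362) and (443,228). I leave turquoise (476,189), (448,264), (494,258), purple (487,227), the ring (349,187) and the flange (383,133).
- **Rack:** it is at (320,242), with its grip at (270,248).

Crops c1 to c3 confirm these choices, so there are two boxes and three bearings. I'll go to the divider first.

```bash
python3 -m pendant '[-0.171,-0.062,0.011,0,0,0.144,1, -0.177,-0.042,0.011,0,0,0.144,1, -0.181,-0.021,0.011,0,0,0.144,1, -0.182,0,0.011,0,0,0.144,1, -0.181,0.02,0.011,0,0,0.144,1]'; python3 -m pendant '[-0.178,0.04,0.011,0,0,0.144,1, -0.172,0.06,0.011,0,0,0.144,1, -0.164,0.079,0.011,0,0,0.144,1, -0.154,0.097,0.011,0,0,0.144,1, 0,0,0,0,0,0,0.3]'
python3 - <<'E'
from plan import *
plan([.614,.217,.20],Rt(6.3))
from h import *
ci,im,d=shot("wrist","w1")
E
```

```text
t: 0.78
ee_pos: [0.4608, 0.371, 0.2144]
ee_rot: [0.484, 0.875, -0.0, -0.0]
force: [0.1, 0.3, -0.1]
width: 0.0855
t: 1.4
ee_pos: [0.617, 0.2146, 0.2007]
ee_rot: [0.668, 0.744, -0.0, 0.0]
force: [-0.3, 0.1, -0.6]
width: 0.0698
t 1.4 at [0.617  0.2146 0.2007] total shift [ 0.009 -0.009  0.002] turn [-0.     0.001 -0.004] min rows 0.1
  [0.009, -0.009, 0.002, -0.0, 0.001, -0.004]
```

View pics/w1.png

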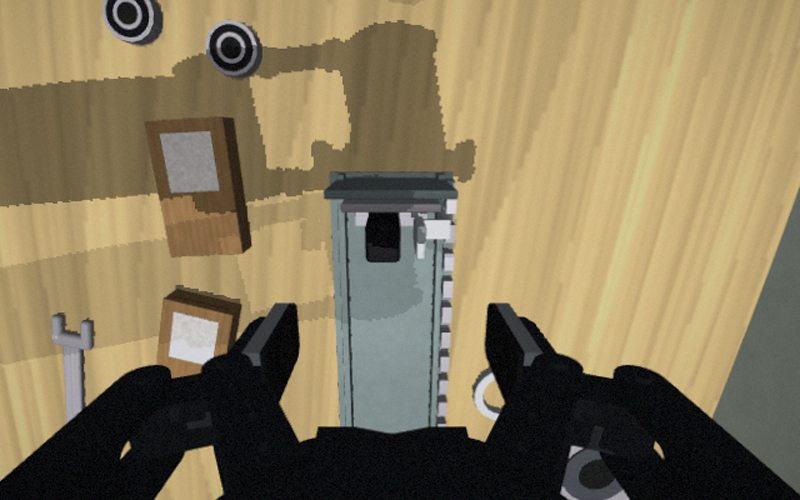

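```bash
python3 - <<'E'
from h import *
ci,im,d=load("w1")
save(im,"c4.png",(250,130,375,235),6)
E
```

```text
(no output)
```

View pics/c4.png

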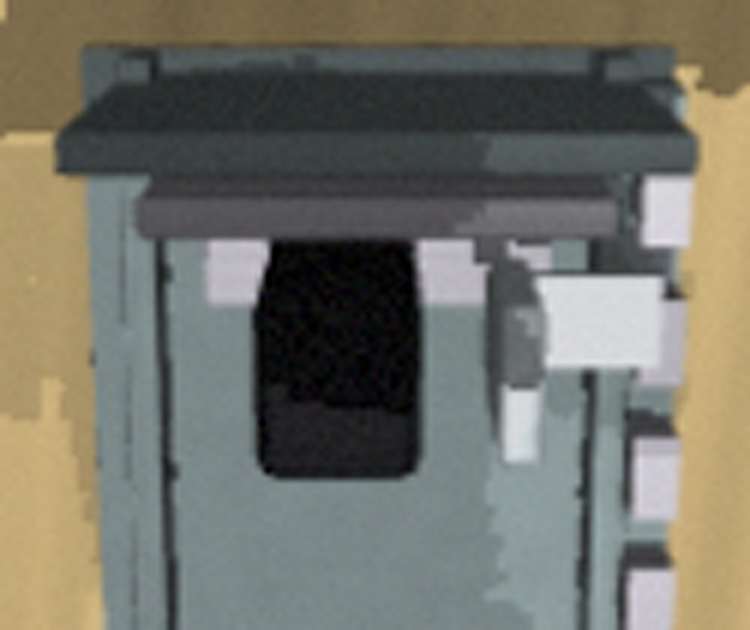

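```bash
python3 - <<'E'
from h import *
ci,im,d=load("w1")
def o(n,pts,z):
    q=onplane(ci,[(p[0]/6+250,p[1]/6+130) for p in pts],z)
    for p,r in zip(pts,q): print(n,p,np.round(r,4))
o("plate inner top",[(57,172),(697,172)],.082)
o("plate outer top",[(80,132),(680,132)],.082)
o("divider plate top near edge",[(138,238),(615,238)],.069)
o("divider plate top far",[(140,200),(615,200)],.069)
o("grip top corners",[(257,478),(420,478),(257,385),(420,385)],.102)
o("tab outer, -x",[(502,462),(540,462),(540,390)],.102)
o("lane lips inner",[(165,300),(170,600),(590,400),(583,600)],.020)
o("comb outer",[(690,200),(672,620)],.028)
E
```

```text
plate inner top (57, 172) [0.5689 0.2371 0.082 ]
plate inner top (697, 172) [0.656  0.2465 0.082 ]
plate outer top (80, 132) [0.5717 0.2429 0.082 ]
plate outer top (680, 132) [0.6529 0.2517 0.082 ]
divider plate top near edge (138, 238) [0.5793 0.2264 0.069 ]
divider plate top near edge (615, 238) [0.648  0.2338 0.069 ]
divider plate top far (140, 200) [0.5792 0.232  0.069 ]
divider plate top far (615, 200) [0.6472 0.2394 0.069 ]
grip top corners (257, 478) [0.6008 0.2029 0.102 ]
grip top corners (420, 478) [0.6222 0.2052 0.102 ]
grip top corners (257, 385) [0.5996 0.2156 0.102 ]
grip top corners (420, 385) [0.6207 0.2178 0.102 ]
tab outer, -x (502, 462) [0.6326 0.2086 0.102 ]
tab outer, -x (540, 462) [0.6376 0.2091 0.102 ]
tab outer, -x (540, 390) [0.6363 0.2189 0.102 ]
lane lips inner (165, 300) [0.5795 0.2058 0.02  ]
lane lips inner (170, 600) [0.5847 0.1507 0.02  ]
lane lips inner (590, 400) [0.6548 0.196  0.02  ]
lane lips inner (583, 600) [0.6587 0.1587 0.02  ]
comb outer (690, 200) [0.6654 0.2341 0.028 ]
comb outer (672, 620) [0.6736 0.1597 0.028 ]
```

```bash
python3 -m pendant '[0.008,-0.005,0.11,0,0,-0.003,0.1, 0,0,0.11,0,0,0,0.1, 0,0,0.11,0,0,0,0.1, 0,0,0.1,0,0,0,0.1, 0,0,0,0,0,0,0.1]' 50
python3 - <<'E'
from plan import *
plan([.6155,.217,.068],Rt(6.2))
E
```

```text
t: 2.08
ee_pos: [0.6135, 0.222, 0.0739]
ee_rot: [0.665, 0.747, 0.002, 0.001]
force: [3.5, 0.8, 2.0]
width: 0.0469
t 2.08 at [0.6135 0.222  0.0739] total shift [-0.017  0.005  0.02 ] turn [ 0.004 -0.001  0.011] min rows 0.1
  [-0.017, 0.005, 0.02, 0.004, -0.001, 0.011]
```

```bash
python3 -m pendant '[0,0,0,0,0,0,0.3, -0.017,0.005,0.01,0.004,0,0.011,0.3, 0,0,0,0,0,0,0.3]' 50
python3 - <<'E'
from plan import *
plan([.6155,.217,.068],Rt(6.2))
E
```

```text
t: 2.45
ee_pos: [0.6142, 0.2149, 0.0685]
ee_rot: [0.669, 0.743, -0.002, -0.002]
force: [1.4, -0.4, -0.5]
width: 0.0557
t 2.45 at [0.6142 0.2149 0.0685] total shift [0.007 0.005 0.002] turn [-0.007  0.001 -0.003] min rows 0.0
  [0.007, 0.005, 0.002, -0.007, 0.001, -0.003]
```

```bash
python3 -m pendant '[0.005,0.004,0.002,0,0,0,-0.3, 0,0,0,0,0,0,-0.6, 0,0,0,0,0,0,-0.6, 0,0,0,0,0,0,-0.6, 0,0,0,0,0,0,-0.6]' 50
python3 - <<'E'
from plan import *
plan([.6155,.217,.068],Rt(6.2))
E
```

```text
t: 3.08
ee_pos: [0.6146, 0.2167, 0.0699]
ee_rot: [0.669, 0.743, -0.003, -0.002]
force: [-7.1, -2.3, 8.1]
width: 0.0287
t 3.08 at [0.6146 0.2167 0.0699] total shift [0.001 0.003 0.006] turn [-0.008  0.    -0.005] min rows 0.0
  [0.001, 0.003, 0.006, -0.008, 0.0, -0.005]
```

```bash
python3 -m pendant '[-0.05,0,0,0,0,0,-0.6, -0.12,0,0,0,0,0,-0.6, -0.12,0,0,0,0,0,-0.6, -0.12,0,0,0,0,0,-0.6, -0.12,0,0,0,0,0,-0.6]' 60;  python3 -m pendant '[-0.08,0,0,0,0,0,-0.6, -0.03,0,0,0,0,0,-0.6, 0,0,0,0,0,0,-0.6, 0,0,0,0,0,0,-0.6]' 60
python3 - <<'E'
from plan import *
plan([.6155+.192*.108,.217-.192*.994,.068],Rt(6.2))
E
```

```text
t: 3.7
ee_pos: [0.6313, 0.0589, 0.0699]
ee_rot: [0.67, 0.743, -0.002, -0.003]
force: [-8.4, 1.4, 7.0]
width: 0.0283
t: 4.2
ee_pos: [0.6349, 0.0252, 0.0699]
ee_rot: [0.67, 0.743, -0.002, -0.002]
force: [-8.5, -2.7, 7.4]
width: 0.0282
t 4.2 at [0.6349 0.0252 0.0699] total shift [0.003 0.005 0.006] turn [-0.008  0.    -0.006] min rows 0.0
  [0.003, 0.005, 0.006, -0.008, 0.0, -0.006]
```

```bash
python3 -m pendant '[0,0,0,0,0,0,0, 0,0,0,0,0,0,0.3, 0,0,0,0,0,0,0.4, 0,0,-0.15,0,0,0,0.4, 0,0,-0.2,0,0,0,0.6]'; python3 -m pendant '[0,0,-0.2,0,0,0,1, 0,0,0,0,0,0,1, 0,0,0,0,0,0,1]'
python3 - <<'E'
from h import *
ci,im,d=shot("wrist","w2"); save(im,"c5.png",(220,150,420,300),4)
E
```

```text
t: 4.82
ee_pos: [0.6344, 0.0263, 0.1722]
ee_rot: [0.669, 0.744, -0.003, -0.004]
force: [1.4, 0.5, 1.0]
width: 0.0685
t: 5.2
ee_pos: [0.6364, 0.0263, 0.2337]
ee_rot: [0.669, 0.744, -0.001, -0.001]
force: [0.2, -0.0, -0.7]
width: 0.0855
```

View pics/c5.png

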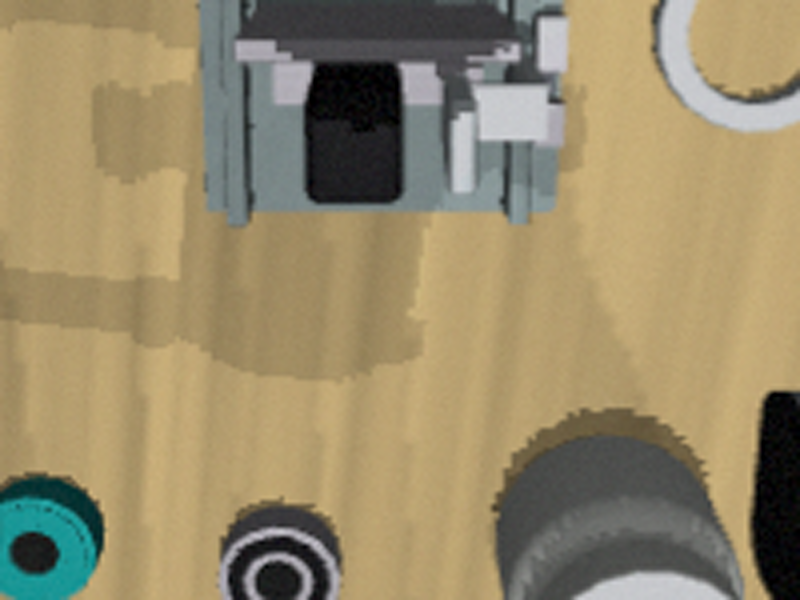

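```bash
python3 - <<'E'
from h import *
P=np.load("/tmp/P_top0.npy"); x,y,z=P[...,0],P[...,1],P[...,2]
for n,(lo,hi),(u0,v0,u1,v1) in (("can",(.16,.18),(100,180,165,225)),("mug",(.07,.13),(70,280,140,320)),("jar",(.068,.082),(325,125,360,165)),("bluething",(.03,.3),(0,270,62,340)),("darkbin",(.03,.3),(0,75,145,180))):
    m=np.zeros(z.shape,bool); m[v0:v1,u0:u1]=1; m&=(z>lo)&(z<hi); q=P[m]
    print(n,len(q),np.round(np.percentile(q,[2,50,98],axis=0),3).tolist())
E
```

```text
can 486 [[0.586, 0.393, 0.161], [0.61, 0.417, 0.169], [0.636, 0.442, 0.172]]
mug 460 [[0.364, 0.461, 0.071], [0.399, 0.509, 0.084], [0.436, 0.557, 0.092]]
jar 431 [[0.697, -0.146, 0.07], [0.724, -0.118, 0.074], [0.753, -0.091, 0.077]]
bluething 2262 [[0.368, 0.65, 0.031], [0.423, 0.67, 0.101], [0.485, 0.733, 0.141]]
darkbin 10083 [[0.76, 0.429, 0.034], [0.852, 0.578, 0.083], [0.957, 0.726, 0.11]]
```

```bash
python3 - <<'E'
from plan import *
plan([.454,.237,.13],Rt(8.3,-40))
E
```

```text
t 5.25 at [0.6356 0.0263 0.2322] total shift [ 0.762 -0.525  0.345] turn [-0.025 -0.89  -0.045] min rows 5.1
  [0.127, -0.088, 0.057, -0.004, -0.148, -0.007]
  [0.133, -0.087, 0.042, -0.004, -0.148, -0.007]
  [0.138, -0.086, 0.026, -0.004, -0.148, -0.007]
  [0.14, -0.086, 0.009, -0.004, -0.148, -0.007]
  [0.141, -0.085, -0.007, -0.004, -0.148, -0.007]
  [0.14, -0.084, -0.024, -0.004, -0.148, -0.007]
```

```bash
python3 -m pendant '[0.127,-0.088,0.057,-0.004,-0.148,-0.007,1, 0.133,-0.087,0.042,-0.004,-0.148,-0.007,1, 0.138,-0.086,0.026,-0.004,-0.148,-0.007,1, 0.14,-0.086,0.009,-0.004,-0.148,-0.007,1, 0.141,-0.085,-0.007,-0.004,-0.148,-0.007,1]'; python3 -m pendant '[0.14,-0.084,-0.024,-0.004,-0.148,-0.007,1, 0,0,0,0,0,0,1]'
python3 - <<'E'
from plan import *
plan([.454,.237,.13],Rt(8.3,-40)); print(read_state()["qpos"].round(2))
from h import *
shot("side","s1")
shot("wrist","w3")
E
```

```text
t: 5.88
ee_pos: [0.4834, 0.2018, 0.1463]
ee_rot: [0.629, 0.722, -0.189, 0.218]
force: [-0.1, 0.1, 0.5]
width: 0.0852
t: 6.12
ee_pos: [0.4502, 0.2384, 0.1258]
ee_rot: [0.611, 0.713, -0.227, 0.259]
force: [0.4, 0.5, -0.1]
width: 0.0852
t 6.12 at [0.4502 0.2384 0.1258] total shift [-0.014  0.012 -0.007] turn [-0.003  0.006  0.011] min rows 0.1
  [-0.014, 0.012, -0.007, -0.003, 0.006, 0.011]
[ 0.74  0.5   1.77 -0.58  1.35  0.86]
```

View pics/s1.png

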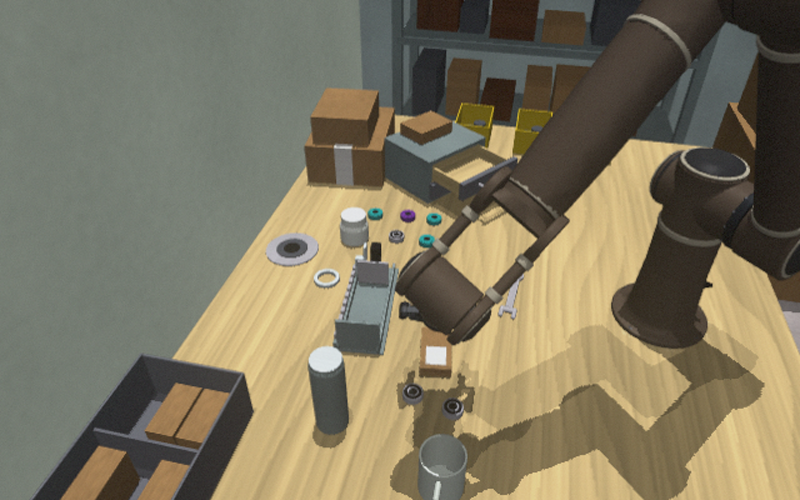

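View pics/w3.png

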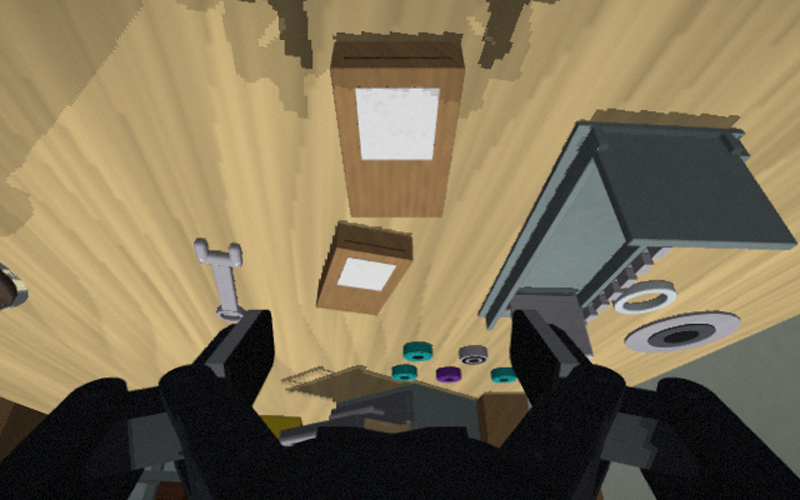

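```bash
python3 - <<'E'
from plan import *
plan([.454,.237,.02],Rt(8.3,-40))
E
```

```text
t 6.22 at [0.454  0.2364 0.1292] total shift [0.236 0.001 0.277] turn [-0.001  0.003  0.001] min rows 1.9
  [0.118, 0.0, 0.139, -0.001, 0.002, 0.001]
  [0.118, 0.0, 0.139, -0.001, 0.002, 0.001]
```

```bash
python3 -m pendant '[0.06,0,0.069,0,0,0,1, 0.06,0,0.069,0,0,0,1, 0.06,0,0.069,0,0,0,1, 0.056,0.001,0.07,0,0.002,0,1, 0,0,0,0,0,0,1]'
python3 - <<'E'
from plan import *
plan([.454,.237,.005],Rt(8.3,-40))
from h import *
ci,im,d=shot("wrist","w4"); save(im,"c6.png",(200,0,440,200),3.3)
E
```

```text
t: 6.85
ee_pos: [0.4557, 0.2349, 0.0212]
ee_rot: [0.617, 0.709, -0.225, 0.258]
force: [0.8, -0.6, -0.3]
width: 0.0852
t 6.85 at [0.4557 0.2349 0.0212] total shift [ 0.041 -0.005  0.036] turn [-0.005 -0.    -0.005] min rows 0.3
  [0.041, -0.005, 0.036, -0.005, -0.0, -0.005]
```

View pics/w4.png

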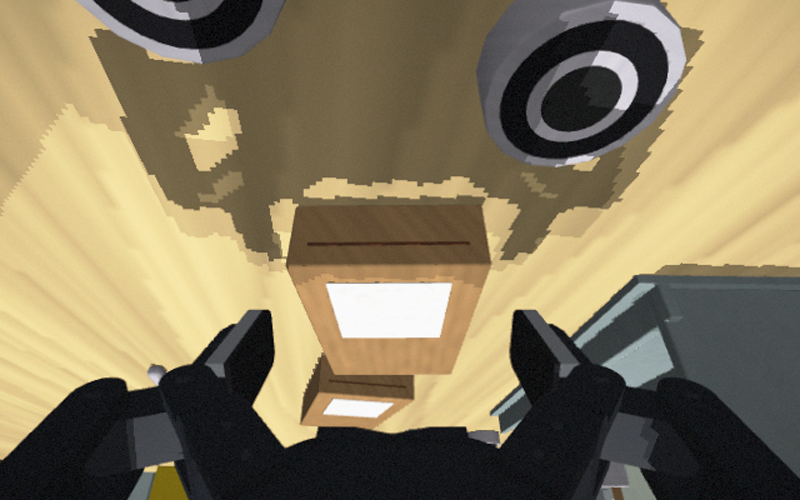

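```bash
python3 -m pendant '[0.02,0,0.018,0,0,0,1, 0.018,-0.002,0.018,0,0,0,1, 0,0,0,0,0,0,1]' 60
python3 -m pendant '[0,0,0,0,0,0,0.2, 0,0,0,0,0,0,0.2, 0,0,0,0,0,0,0.2, 0,0,0,0,0,0,0.2]' 60
python3 - <<'E'
from plan import *
plan([.454,.237,.005],Rt(8.3,-40))
from h import *
ci,im,d=shot("wrist","w5")
E
```

```text
t: 7.28
ee_pos: [0.455, 0.2396, 0.0064]
ee_rot: [0.616, 0.71, -0.222, 0.259]
force: [-0.3, -1.1, -0.3]
width: 0.0854
t: 7.78
ee_pos: [0.4557, 0.2402, 0.0072]
ee_rot: [0.616, 0.71, -0.222, 0.259]
force: [0.6, 2.8, 4.2]
width: 0.061
t 7.78 at [0.4557 0.2402 0.0072] total shift [-0.003 -0.007  0.012] turn [ 0.003 -0.003 -0.005] min rows 0.1
  [-0.003, -0.007, 0.012, 0.003, -0.003, -0.005]
```

View pics/w5.png

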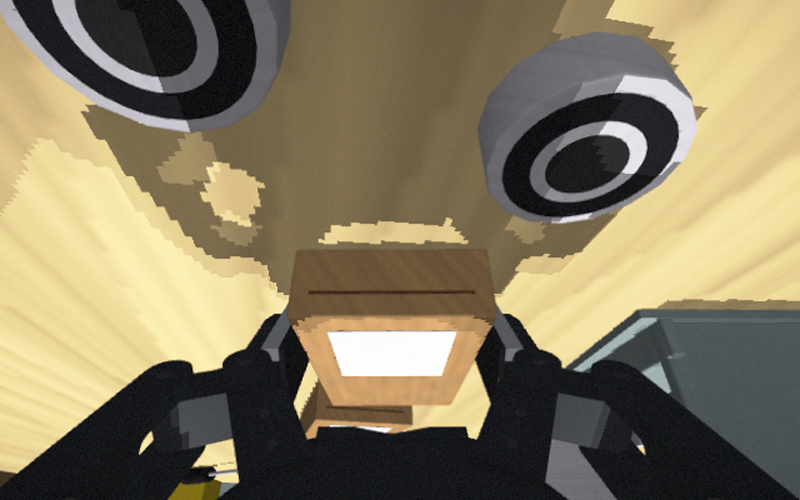

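```bash
python3 - <<'E'
from plan import *
import json
s=read_state(); R=Ro.from_quat(s["ee_rot"]); print(s["ee_pos"].round(4), R.as_matrix().round(3))
c=R.inv().apply(np.array([.4563,.222,.012])-s["ee_pos"]); print("box in tool",c.round(4))
# box axes in tool: long axis L (toward E), up
a=np.radians(98.3); M=np.c_[[np.cos(a),np.sin(a),0],[-np.sin(a),np.cos(a),0],[0,0,1]]
B=R.inv().as_matrix()@M; print(B.round(3))
E
python3 -m pendant '[-0.103,0,-0.12,0,0,0,0.1, -0.103,0,-0.12,0,0,0,0.1, -0.103,0,-0.12,0,0,0,0.1, -0.103,0,-0.12,0,0,0,0.1, 0,0,0,0,0,0,0.1]' 80
python3 - <<'E'
from plan import *
plan([.6,.15,.22],Rt(6.2,0))
plan([.63,.12,.25],Rt(6.2,50))
from h import *
ci,im,d=shot("wrist","w6")
E
```

```text
[0.4557 0.2402 0.0072] [[-0.107  0.99   0.094]
 [ 0.76   0.142 -0.634]
 [-0.641  0.004 -0.768]]
box in tool [-0.017  -0.002   0.0079]
[[ 0.768 -0.004 -0.641]
 [-0.002 -1.     0.004]
 [-0.641 -0.002 -0.768]]
t: 8.45
ee_pos: [0.4569, 0.2384, 0.1997]
ee_rot: [0.617, 0.71, -0.218, 0.259]
force: [0.8, -0.4, -1.9]
width: 0.0604
t 8.45 at [0.4569 0.2384 0.1997] total shift [-0.317  0.431  0.181] turn [0.027 0.88  0.037] min rows 4.2
  [-0.063, 0.086, 0.036, 0.005, 0.176, 0.007]
  [-0.067, 0.087, 0.027, 0.005, 0.176, 0.007]
  [-0.07, 0.087, 0.017, 0.005, 0.176, 0.007]
  [-0.071, 0.088, 0.007, 0.005, 0.176, 0.007]
  [-0.071, 0.088, -0.003, 0.005, 0.176, 0.007]
t 8.45 at [0.4569 0.2384 0.1997] total shift [-0.468  0.517  0.176] turn [0.01  1.991 0.05 ] min rows 9.4
  [-0.047, 0.052, 0.018, 0.001, 0.199, 0.005]
  [-0.049, 0.052, 0.01, 0.001, 0.199, 0.005]
  [-0.05, 0.052, 0.002, 0.001, 0.199, 0.005]
  [-0.049, 0.052, -0.005, 0.001, 0.199, 0.005]
  [-0.047, 0.052, -0.013, 0.001, 0.199, 0.005]
  [-0.045, 0.053, -0.02, 0.001, 0.199, 0.005]
  [-0.041, 0.053, -0.027, 0.001, 0.199, 0.005]
  [-0.036, 0.053, -0.033, 0.001, 0.199, 0.005]
  [-0.03, 0.053, -0.038, 0.001, 0.199, 0.005]
  [-0.023, 0.053, -0.042, 0.001, 0.199, 0.005]
```

View pics/w6.png

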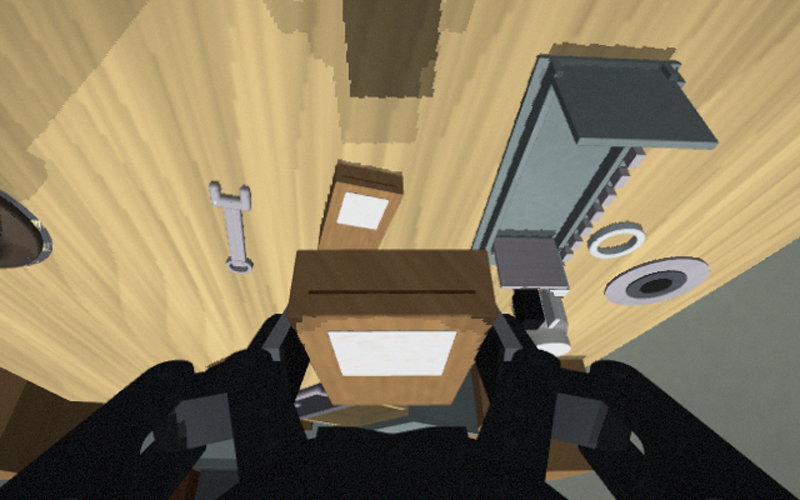

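```bash
python3 -m pendant '[-0.047,0.052,0.018,0,0.199,0.005,0.1, -0.049,0.052,0.01,0,0.199,0.005,0.1, -0.05,0.052,0.002,0,0.199,0.005,0.1, -0.049,0.052,-0.005,0,0.199,0.005,0.1, -0.047,0.052,-0.013,0,0.199,0.005,0.1]'; python3 -m pendant '[-0.045,0.053,-0.02,0,0.199,0.005,0.1, -0.041,0.053,-0.027,0,0.199,0.005,0.1, -0.036,0.053,-0.033,0,0.199,0.005,0.1, -0.03,0.053,-0.038,0,0.199,0.005,0.1, -0.023,0.053,-0.042,0,0.199,0.005,0.1]'
python3 -m pendant '[0,0,0,0,0,0,0.1]'
cat >> plan.py <<'E'
RE=np.array([.6124,.2418,.004]); RX=np.array([-.108,.994,0]); RY=np.array([-.994,-.108,0])
def place_tcp(cx,z,R,c,cy=0): # cx: rack x of box centre, z: bottom height above floor
    return RE+RX*cx+RY*cy+[0,0,.055+z]-R.apply(c)
E
python3 - <<'E'
from plan import *
R=Rt(6.2,50); p=place_tcp(-.016,.1,R,[-.017,0,.0079]); print(p.round(4)); plan(p,R); print(read_state()["qpos"].round(2))
from h import *
shot("side","s2")
E
```

```text
t: 9.12
ee_pos: [0.5407, 0.1772, 0.2194]
ee_rot: [0.661, 0.749, 0.032, -0.032]
force: [-0.3, 0.0, -1.8]
width: 0.0601
t: 9.75
ee_pos: [0.628, 0.1178, 0.2442]
ee_rot: [0.607, 0.673, 0.281, -0.315]
force: [0.3, -0.2, -1.3]
width: 0.0601
t: 9.88
ee_pos: [0.6275, 0.1159, 0.2402]
ee_rot: [0.609, 0.672, 0.279, -0.316]
force: [-0.2, 1.1, -1.4]
width: 0.0605
[0.6136 0.2307 0.1771]
t 9.88 at [0.6275 0.1159 0.2402] total shift [ 0.088 -0.005  0.43 ] turn [-0.002  0.005 -0.015] min rows 2.3
  [0.029, -0.002, 0.143, -0.001, 0.002, -0.005]
  [0.029, -0.002, 0.143, -0.001, 0.002, -0.005]
  [0.029, -0.002, 0.144, -0.001, 0.002, -0.005]
[-0.25  0.49  1.6   0.8   1.48 -0.61]
```

View pics/s2.png

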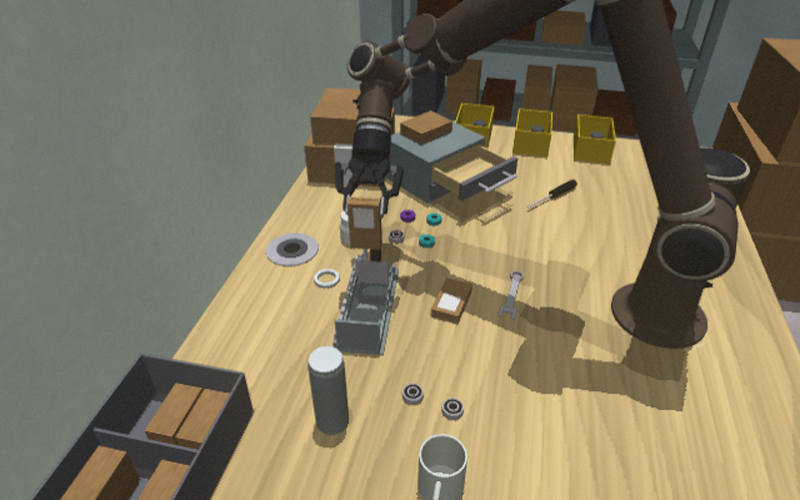

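```bash
python3 -m pendant '[0.029,-0.002,0.143,-0.001,0.001,-0.005,0.1, 0.029,-0.002,0.143,0,0.001,-0.005,0.1, 0.03,-0.002,0.144,0,0.001,-0.005,0.1, 0,0,0,0,0,0,0.1]'
python3 - <<'E'
from plan import *
R=Rt(6.2,50); c=[-.017,0,.0079]; plan(place_tcp(-.016,.1,R,c),R); plan(place_tcp(-.016,.01,R,c),R,2)
from h import *
shot("top","t1"); shot("side","s3")
E
```

```text
t: 10.42
ee_pos: [0.6097, 0.2373, 0.1808]
ee_rot: [0.601, 0.679, 0.28, -0.314]
force: [-1.1, -0.7, -1.9]
width: 0.0603
t 10.43 at [0.6097 0.2373 0.1808] total shift [-0.025  0.01  -0.01 ] turn [-0.009  0.004  0.013] min rows 0.1
  [-0.025, 0.01, -0.01, -0.009, 0.004, 0.013]
t 10.43 at [0.6097 0.2373 0.1808] total shift [-0.254  0.009  0.184] turn [-0.009  0.004  0.013] min rows 1.6
  [-0.127, 0.005, 0.092, -0.005, 0.002, 0.007]
  [-0.127, 0.005, 0.092, -0.005, 0.002, 0.007]
```

View pics/t1.png

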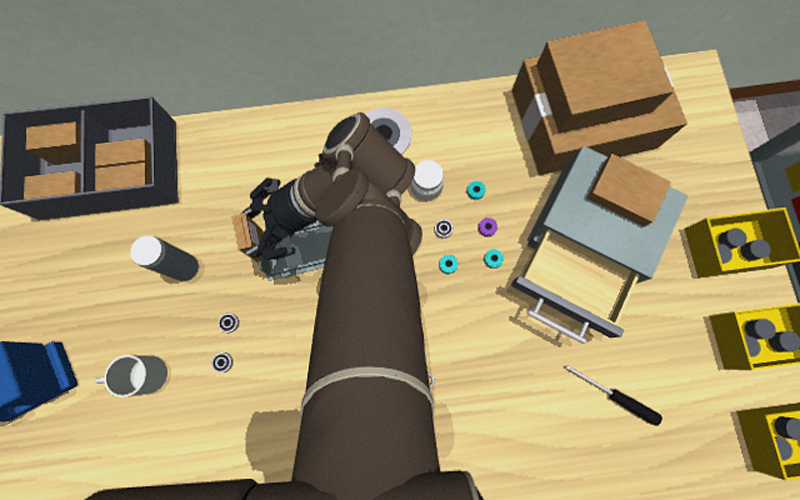

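View pics/s3.png

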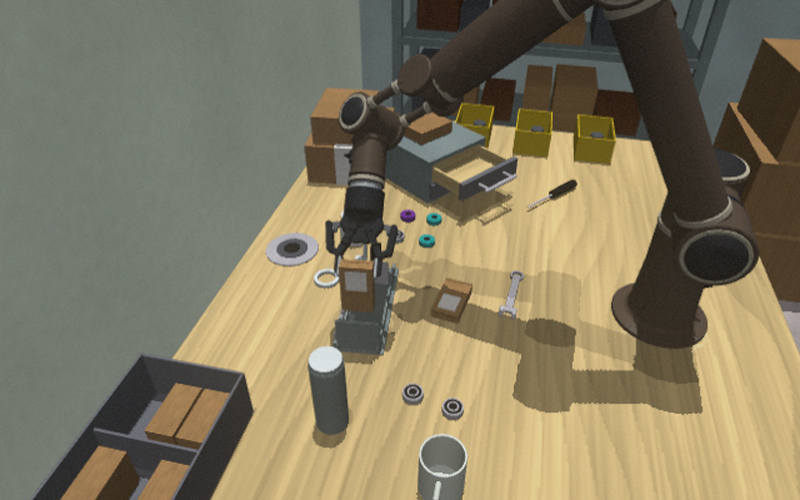

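```bash
cat >> h.py <<'E'
def pts(tag,r):
    ci,im,d=load(tag); u0,v0,u1,v1=r
    v,u=np.mgrid[v0:v1,u0:u1]
    P=bydepth(ci,np.c_[u.ravel(),v.ravel()],d[v0:v1,u0:u1].ravel()); c=im[v0:v1,u0:u1].reshape(-1,3).astype(int)
    return P[d[v0:v1,u0:u1].ravel()>0],c[d[v0:v1,u0:u1].ravel()>0]
RE=np.array([.6124,.2418,.004]); A=np.array([[-.108,.994,0],[-.994,-.108,0],[0,0,1]])
def rack(P): return (P-RE)@A.T
E
python3 - <<'E'
from h import *
P,c=pts("s3",(274,212,298,244)); q=rack(P); print(np.round(np.percentile(q,[5,50,95],axis=0),4))
# plane fit
g=np.abs(q[:,0]-np.median(q[:,0]))<.006; X=np.c_[q[g][:,1:],np.ones(g.sum())]; print(np.linalg.lstsq(X,q[g][:,0],rcond=None)[0].round(4))
P,c=pts("s3",(255,190,315,262)); q=rack(P); b=(abs(q[:,0]+.004)<.008)&(q[:,2]>.085); print(b.sum(),np.round(np.percentile(q[b],[1,50,99],axis=0),4))
s=read_state();print(s["ee_pos"].round(4))
E
```

```text
[[-0.004  -0.0192  0.1291]
 [ 0.0004  0.0059  0.1752]
 [ 0.003   0.0311  0.215 ]]
[-0.0119  0.0021  0.0001]
1037 [[-1.100e-02 -3.070e-02  1.070e-01]
 [ 1.000e-04  4.500e-03  1.706e-01]
 [ 3.600e-03  3.690e-02  2.169e-01]]
[0.6131 0.2348 0.1832]
```

```bash
python3 - <<'E'
from plan import *
R=Rt(6.2,50); c=[-.017,0,.0079]; plan(place_tcp(-.016,.012,R,c,-.0015),R,4)
E
```

```text
t 10.53 at [0.6131 0.2348 0.1832] total shift [-0.248  0.002  0.192] turn [-0.001  0.005  0.015] min rows 1.6
  [-0.062, 0.001, 0.048, -0.0, 0.001, 0.004]
  [-0.062, 0.001, 0.048, -0.0, 0.001, 0.004]
  [-0.062, 0.001, 0.048, -0.0, 0.001, 0.004]
  [-0.062, 0.001, 0.048, -0.0, 0.001, 0.004]
```

```bash
python3 -m pendant '[-0.062,0,0.048,0,0.001,0.004,0.1, -0.062,0,0.048,0,0.001,0.004,0.1, -0.062,0.001,0.048,0,0.001,0.004,0.1, -0.062,0.001,0.048,0,0.001,0.003,0.1, 0,0,0,0,0,0,0.1]'
python3 - <<'E'
from plan import *
import time
from h import *
shot("side","s4")
R=Ro.from_matrix(Rt(6.2,50).as_matrix()); c=[-.017,0,.0079]; plan(place_tcp(-.016,.012,R,c,-.0015),R,1); plan(place_tcp(-.016,.001,R,c,-.0015),R,2)
P,c=pts("s4",(255,190,315,290)); q=rack(P); b=(abs(q[:,0]+.004)<.008)&(q[:,2]>.085); print(b.sum(),np.round(np.percentile(q[b],[1,50,99],axis=0),4))
E
```

```text
t: 11.15
ee_pos: [0.6136, 0.2292, 0.0855]
ee_rot: [0.607, 0.673, 0.281, -0.316]
force: [0.5, -0.5, -0.4]
width: 0.0603
t 11.2 at [0.6147 0.2295 0.0873] total shift [ 0.008  0.002 -0.   ] turn [-0.001 -0.001 -0.005] min rows 0.0
  [0.008, 0.002, -0.0, -0.001, -0.001, -0.005]
t 11.2 at [0.6147 0.2295 0.0873] total shift [-0.021  0.002  0.023] turn [-0.001 -0.001 -0.005] min rows 0.2
  [-0.01, 0.001, 0.012, -0.0, -0.001, -0.003]
  [-0.01, 0.001, 0.012, -0.0, -0.001, -0.003]
289 [[-0.0118 -0.0281  0.0855]
 [-0.0065  0.0031  0.1046]
 [-0.0026  0.0325  0.1206]]
```

View pics/s4.png

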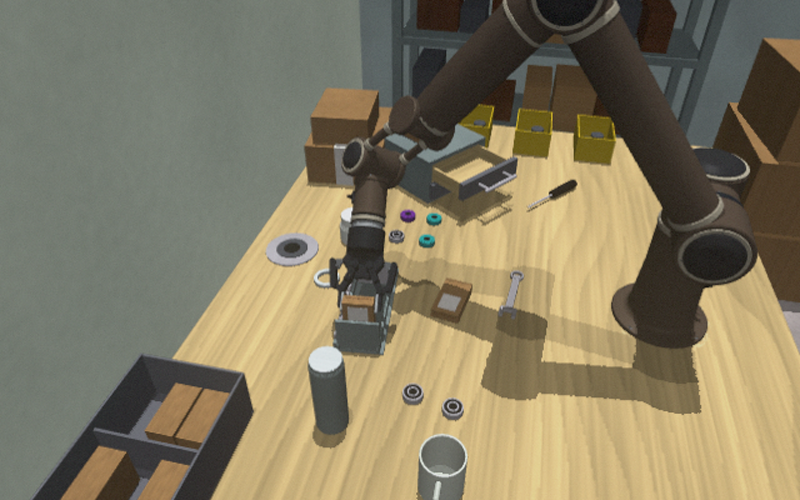

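```bash
python3 -m pendant '[-0.014,0,0.012,0,0,0,0.1, -0.012,0,0.01,0,0,0,0.1, 0,0,0,0,0,0,0.1]'
python3 -c "
from cell import *; s=read_state(); print(s['ee_pos'].round(4),s['force'].round(1))"
```

```text
t: 11.58
ee_pos: [0.6158, 0.2298, 0.0792]
ee_rot: [0.606, 0.674, 0.283, -0.314]
force: [-0.4, -0.1, -1.0]
width: 0.0606
[0.6158 0.2298 0.0792] [-0.4 -0.1 -1. ]
```

```bash
python3 -m pendant '[-0.005,0,0.004,0,0,0,0.1, 0,0,0,0,0,0,0.1]';python3 -m pendant '[-0.003,0,0.002,0,0,0,0.1, 0,0,0,0,0,0,0.1]'
```

```text
t: 11.82
ee_pos: [0.6159, 0.2298, 0.0773]
ee_rot: [0.606, 0.674, 0.283, -0.314]
force: [-0.5, -0.5, -0.9]
width: 0.0603
t: 12.08
ee_pos: [0.6161, 0.2297, 0.077]
ee_rot: [0.605, 0.674, 0.283, -0.314]
force: [-1.5, -0.7, 2.4]
width: 0.0603
```

```bash
python3 -m pendant '[0,0,0,0,0,0,0.55, 0,0,0,0,0,0,0.7, 0,0,0,0,0,0,1, 0,0,0,0,0,0,1]'
python3 - <<'E'
from h import *
shot("wrist","w7")
E
```

```text
t: 12.58
ee_pos: [0.6159, 0.2297, 0.0761]
ee_rot: [0.606, 0.674, 0.283, -0.314]
force: [-0.8, 0.1, 0.6]
width: 0.0855
```

View pics/w7.png

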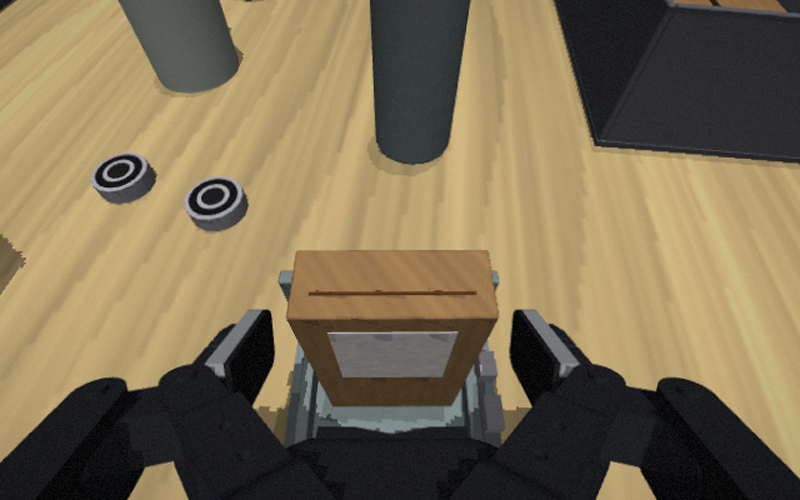

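```bash
python3 -m pendant '[0,0,-0.1,0,0,0,1, 0,0,-0.18,0,0,0,1, 0,0,-0.18,0,0,0,1, 0,0,-0.18,0,0,0,1, 0,0,0,0,0,0,1]'
python3 - <<'E'
from plan import *
from h import *
R=Rt(-8,-40); c=np.array([-.017,0,.0079]); p=np.array([.447,.0661,.012])-R.apply(c); print(p); np.save("/tmp/p2.npy",p)
plan(p+[0,0,.12],R)
shot("side","s5")
E
```

```text
t: 13.25
ee_pos: [0.6348, 0.0799, 0.2033]
ee_rot: [0.606, 0.674, 0.285, -0.31]
force: [0.3, -0.1, -0.9]
width: 0.0853
[0.44951914 0.08402462 0.00712436]
t 13.25 at [0.6348 0.0799 0.2033] total shift [-0.14  -0.615  0.219] turn [-0.017 -1.987  0.342] min rows 9.6
  [-0.014, -0.062, 0.022, -0.002, -0.199, 0.034]
  [-0.012, -0.061, 0.024, -0.002, -0.199, 0.034]
  [-0.01, -0.061, 0.026, -0.002, -0.199, 0.034]
  [-0.007, -0.061, 0.027, -0.002, -0.199, 0.034]
  [-0.005, -0.061, 0.028, -0.002, -0.199, 0.034]
  [-0.002, -0.061, 0.028, -0.002, -0.199, 0.034]
  [0.001, -0.061, 0.028, -0.002, -0.199, 0.034]
  [0.003, -0.061, 0.028, -0.002, -0.199, 0.034]
  [0.006, -0.061, 0.027, -0.002, -0.199, 0.034]
  [0.009, -0.061, 0.026, -0.002, -0.199, 0.034]
```

View pics/s5.png

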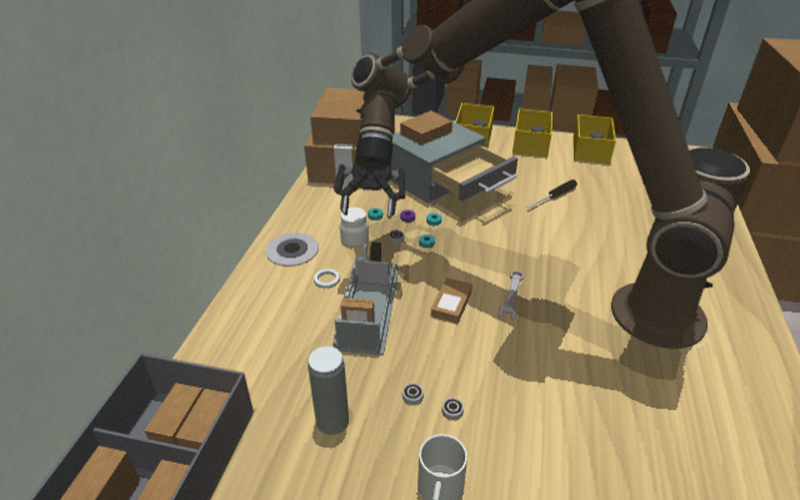

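```bash
python3 -m pendant '[-0.014,-0.062,0.022,-0.002,-0.199,0.034,1, -0.012,-0.061,0.024,-0.002,-0.199,0.034,1, -0.01,-0.061,0.026,-0.002,-0.199,0.034,1, -0.007,-0.061,0.027,-0.002,-0.199,0.034,1, -0.005,-0.061,0.028,-0.002,-0.199,0.034,1]'; python3 -m pendant '[-0.002,-0.061,0.028,-0.002,-0.199,0.034,1, 0.001,-0.061,0.028,-0.002,-0.199,0.034,1, 0.003,-0.061,0.028,-0.002,-0.199,0.034,1, 0.006,-0.061,0.027,-0.002,-0.199,0.034,1, 0.009,-0.061,0.026,-0.002,-0.199,0.034,1]'
python3 -m pendant '[0,0,0,0,0,0,1, 0,0,0,0,0,0,1]'
python3 - <<'E'
from plan import *
from h import *
R=Rt(-8,-40); p=np.load("/tmp/p2.npy"); 
ci,im,d=shot("wrist","w8")
plan(p+[0,0,.12],R);plan(p+[0,0,.02],R,4)
E
```

```text
t: 13.92
ee_pos: [0.5361, 0.0864, 0.1607]
ee_rot: [0.711, 0.701, 0.01, -0.048]
force: [-0.4, 0.1, -1.5]
width: 0.0853
t: 14.55
ee_pos: [0.443, 0.0879, 0.1235]
ee_rot: [0.705, 0.619, -0.262, 0.225]
force: [0.7, -0.1, -0.9]
width: 0.0855
t: 14.8
ee_pos: [0.4446, 0.0873, 0.1238]
ee_rot: [0.706, 0.62, -0.26, 0.223]
force: [0.8, 0.2, 0.0]
width: 0.0855
t 14.85 at [0.4453 0.087  0.1245] total shift [-0.012  0.015 -0.002] turn [-0.001 -0.     0.011] min rows 0.1
  [-0.012, 0.015, -0.002, -0.001, -0.0, 0.011]
t 14.85 at [0.4453 0.087  0.1245] total shift [0.202 0.017 0.254] turn [-0.001 -0.     0.011] min rows 1.7
  [0.051, 0.004, 0.063, -0.0, -0.0, 0.003]
  [0.051, 0.004, 0.063, -0.0, -0.0, 0.003]
  [0.051, 0.004, 0.063, -0.0, -0.0, 0.003]
  [0.051, 0.004, 0.063, -0.0, -0.0, 0.003]
```

View pics/w8.png

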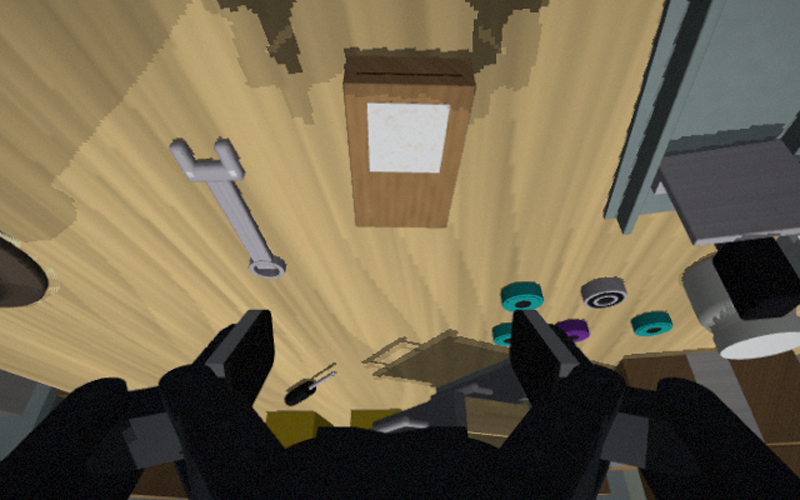

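```bash
python3 -m pendant '[0.051,0.004,0.063,0,0,0.003,1, 0.051,0.004,0.063,0,0,0.003,1, 0.051,0.004,0.063,0,0,0.003,1, 0.051,0.004,0.063,0,0,0.002,1, 0,0,0,0,0,0,1]'
python3 - <<'E'
from plan import *
from h import *
R=Rt(-8,-40); p=np.load("/tmp/p2.npy"); 
ci,im,d=shot("wrist","w9")
plan(p,R,2)
E
```

```text
t: 15.48
ee_pos: [0.4488, 0.0834, 0.0268]
ee_rot: [0.71, 0.615, -0.26, 0.224]
force: [0.1, -0.0, -0.2]
width: 0.0855
t 15.53 at [0.4495 0.0838 0.0277] total shift [ 0.045 -0.     0.052] turn [-0.003  0.001 -0.002] min rows 0.4
  [0.022, -0.0, 0.026, -0.001, 0.0, -0.001]
  [0.022, -0.0, 0.026, -0.001, 0.0, -0.001]
```

View pics/w9.png

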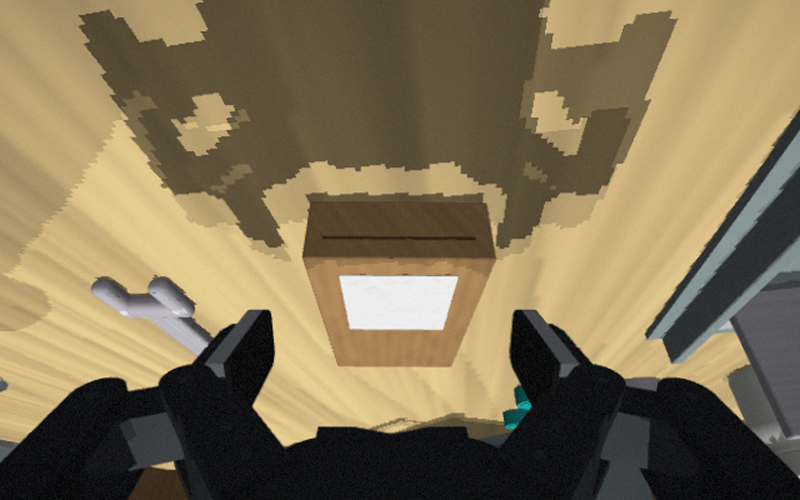

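```bash
python3 -m pendant '[0.022,0.003,0.026,0,0,0,1, 0.022,0.003,0.025,0,0,0,1, 0,0,0,0,0,0,1]' 60
python3 -m pendant '[0,0,0,0,0,0,0.2, 0,0,0,0,0,0,0.2, 0,0,0,0,0,0,0.2, 0,0,0,0,0,0,0.2]' 60
python3 - <<'E'
from plan import *
from h import *
s=read_state(); R=Ro.from_quat(s["ee_rot"]); print(s["ee_pos"].round(4),s["force"].round(1))
print("box in tool",R.inv().apply(np.array([.447,.0661,.012])-s["ee_pos"]).round(4))
ci,im,d=shot("wrist","w10")
E
```

```text
t: 15.9
ee_pos: [0.4505, 0.0845, 0.0064]
ee_rot: [0.709, 0.616, -0.259, 0.224]
force: [0.2, 0.4, 0.5]
width: 0.0855
t: 16.4
ee_pos: [0.4514, 0.085, 0.0073]
ee_rot: [0.709, 0.616, -0.258, 0.225]
force: [-0.2, 1.8, 3.6]
width: 0.0606
[0.4514 0.085  0.0073] [-0.2  1.8  3.6]
box in tool [-0.0178 -0.0017  0.0089]
```

View pics/w10.png

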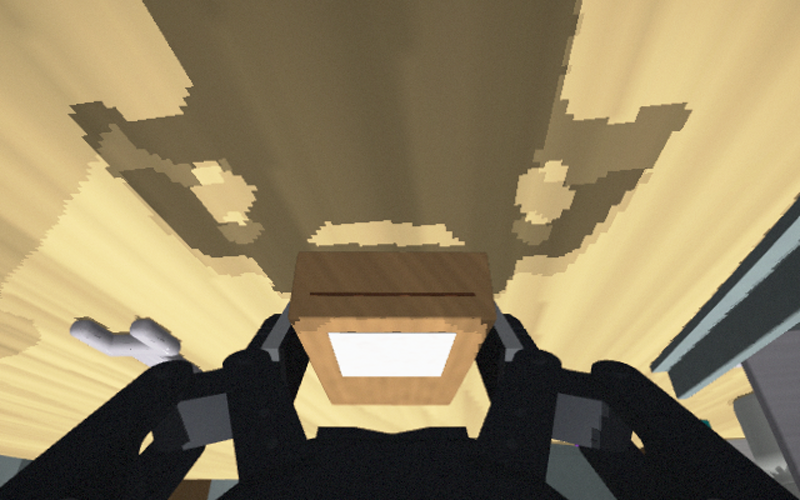

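```bash
python3 -m pendant '[-0.105,0,-0.12,0,0,0,0.1, -0.105,0,-0.12,0,0,0,0.1, -0.105,0,-0.12,0,0,0,0.1, -0.105,0,-0.12,0,0,0,0.1, -0.105,0,-0.12,0,0,0,0.1]' 80
python3 - <<'E'
from plan import *
plan([.625,.14,.25],Rt(6.2,50),10)
E
```

```text
t: 17.08
ee_pos: [0.4494, 0.0797, 0.2464]
ee_rot: [0.709, 0.616, -0.259, 0.224]
force: [0.3, 0.0, -1.4]
width: 0.0601
t 17.07 at [0.4494 0.0797 0.2464] total shift [ 0.207  0.551 -0.191] turn [ 0.027  1.989 -0.351] min rows 9.6
  [0.021, 0.055, -0.019, 0.003, 0.199, -0.035]
  [0.022, 0.056, -0.016, 0.003, 0.199, -0.035]
  [0.023, 0.056, -0.013, 0.003, 0.199, -0.035]
  [0.023, 0.057, -0.009, 0.003, 0.199, -0.035]
  [0.022, 0.057, -0.006, 0.003, 0.199, -0.035]
  [0.021, 0.058, -0.002, 0.003, 0.199, -0.035]
  [0.02, 0.059, 0.001, 0.003, 0.199, -0.035]
  [0.018, 0.059, 0.003, 0.003, 0.199, -0.035]
  [0.016, 0.06, 0.006, 0.003, 0.199, -0.035]
  [0.013, 0.06, 0.008, 0.003, 0.199, -0.035]
```

```bash
python3 -m pendant '[0.021,0.055,-0.019,0.003,0.199,-0.035,0.1, 0.022,0.056,-0.016,0.003,0.199,-0.035,0.1, 0.023,0.056,-0.013,0.003,0.199,-0.035,0.1, 0.023,0.057,-0.009,0.003,0.199,-0.035,0.1, 0.022,0.057,-0.006,0.003,0.199,-0.035,0.1]'; python3 -m pendant '[0.021,0.058,-0.002,0.003,0.199,-0.035,0.1, 0.02,0.059,0.001,0.003,0.199,-0.035,0.1, 0.018,0.059,0.003,0.003,0.199,-0.035,0.1, 0.016,0.06,0.006,0.003,0.199,-0.035,0.1, 0.013,0.06,0.008,0.003,0.199,-0.035,0.1]'
python3 -m pendant '[0,0,0,0,0,0,0.1, 0,0,0,0,0,0,0.1]'
python3 - <<'E'
from plan import *
from h import *
ci,im,d=shot("side","s6"); save(im,"c7.png",(230,150,340,290),4)
P,c=pts("s6",(255,190,315,290)); q=rack(P)
# box1 in the rack: its top and face
b=(q[:,2]>.1)&(q[:,2]<.116)&(q[:,0]<.005)&(q[:,0]>-.04)&(abs(q[:,1])<.05); print(b.sum(),np.round(np.percentile(q[b],[1,50,99],axis=0),4))
R=Rt(6.2,50); c=[-.017,0,.008]; p=place_tcp(-.045,.1,R,c,-.0015); print(p); plan(p,R)
E
```

```text
t: 17.7
ee_pos: [0.5379, 0.1104, 0.2476]
ee_rot: [0.712, 0.7, 0.014, -0.051]
force: [0.8, 0.6, -2.7]
width: 0.0604
t: 18.32
ee_pos: [0.626, 0.1399, 0.2489]
ee_rot: [0.605, 0.674, 0.283, -0.316]
force: [-1.3, 0.5, -1.9]
width: 0.0603
t: 18.58
ee_pos: [0.6251, 0.1406, 0.249]
ee_rot: [0.606, 0.674, 0.281, -0.315]
force: [-0.6, -0.1, -1.0]
width: 0.0602
244 [[-0.0304 -0.0307  0.1005]
 [-0.0144  0.0002  0.1087]
 [-0.0034  0.0302  0.113 ]]
[0.61823271 0.20200296 0.17716506]
t 18.62 at [0.6254 0.141  0.2501] total shift [-0.054 -0.002  0.313] turn [-0.001  0.002 -0.   ] min rows 1.6
  [-0.027, -0.001, 0.157, -0.0, 0.001, -0.0]
  [-0.027, -0.001, 0.157, -0.0, 0.001, -0.0]
```

View pics/c7.png

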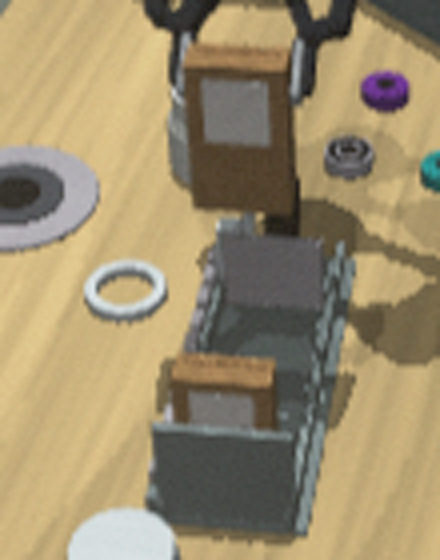

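```bash
python3 -m pendant '[-0.027,-0.001,0.157,0,0.001,0,0.1, -0.027,-0.001,0.157,0,0.001,0,0.1, 0,0,0,0,0,0,0.1, 0,0,0,0,0,0,0.1]'
python3 - <<'E'
from plan import *
from h import *
ci,im,d=shot("side","s7"); 
P,c=pts("s7",(255,170,325,262)); q=rack(P); b=(abs(q[:,0]+.033)<.006)&(q[:,2]>.12); print(b.sum(),np.round(np.percentile(q[b],[1,50,99],axis=0),4))
R=Rt(6.2,50); c=[-.017,0,.008]; p=place_tcp(-.045,.012,R,c,0); print(p); plan(p,R,4)
E
```

```text
t: 19.12
ee_pos: [0.6193, 0.2025, 0.1789]
ee_rot: [0.605, 0.675, 0.283, -0.314]
force: [0.3, 0.8, -1.2]
width: 0.0605
777 [[-3.820e-02 -3.100e-02  1.215e-01]
 [-3.310e-02 -2.000e-04  1.699e-01]
 [-2.930e-02  3.020e-02  2.115e-01]]
[0.61674171 0.20184096 0.08916506]
t 19.18 at [0.6201 0.2019 0.1794] total shift [-0.23  -0.012  0.194] turn [ 0.004 -0.001  0.004] min rows 1.6
  [-0.057, -0.003, 0.048, 0.001, -0.0, 0.001]
  [-0.057, -0.003, 0.048, 0.001, -0.0, 0.001]
  [-0.057, -0.003, 0.049, 0.001, -0.0, 0.001]
  [-0.057, -0.003, 0.049, 0.001, -0.0, 0.001]
```

```bash
python3 -m pendant '[-0.057,0,0.048,0,0,0,0.1, -0.057,0,0.048,0,0,0,0.1, -0.057,0,0.049,0,0,0,0.1, -0.057,0,0.049,0,0,0,0.1, 0,0,0,0,0,0,0.1]'
python3 -m pendant '[-0.014,0,0.012,0,0,0,0.1, -0.012,0,0.01,0,0,0,0.1, 0,0,0,0,0,0,0.1]'
```

```text
t: 19.8
ee_pos: [0.6164, 0.2028, 0.0836]
ee_rot: [0.606, 0.673, 0.281, -0.317]
force: [-0.5, 0.7, -2.5]
width: 0.06
t: 20.18
ee_pos: [0.6194, 0.203, 0.0785]
ee_rot: [0.605, 0.674, 0.284, -0.315]
force: [-1.1, -0.9, 2.9]
width: 0.0599
```

```bash
python3 -m pendant '[-0.003,0,0.002,0,0,0,0.1, 0,0,0,0,0,0,0.1]'
python3 - <<'E'
from h import *
ci,im,d=shot("side","s8"); save(im,"c8.png",(240,170,340,290),5)
E
```

```text
t: 20.42
ee_pos: [0.6194, 0.2031, 0.0785]
ee_rot: [0.604, 0.674, 0.284, -0.316]
force: [-2.1, -1.3, 6.3]
width: 0.0603
```

View pics/c8.png

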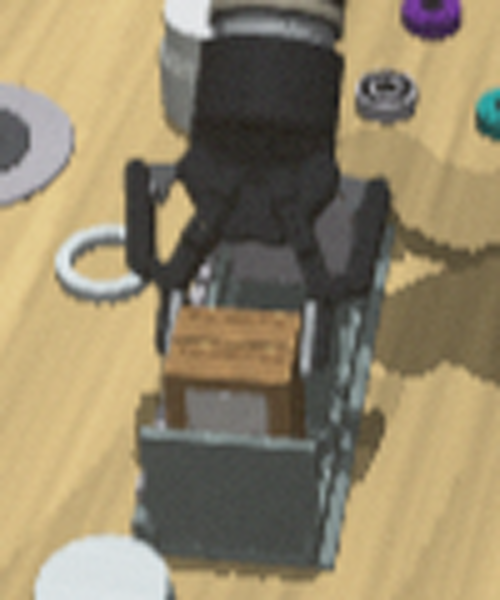

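```bash
python3 -m pendant '[0.003,0,-0.002,0,0,0,0.55, 0,0,0,0,0,0,0.7, 0,0,0,0,0,0,1, 0,0,0,0,0,0,1, 0,0,-0.1,0,0,0,1]'; python3 -m pendant '[0,0,-0.18,0,0,0,1, 0,0,-0.18,0,0,0,1, 0,0,-0.18,0,0,0,1, 0,0,0,0,0,0,1]'
python3 - <<'E'
from plan import *
from h import *
ci,im,d=shot("wrist","w11")
plan([.6355,.0255,.2],Rt(6.2))
E
```

```text
t: 21.1
ee_pos: [0.6188, 0.1811, 0.0944]
ee_rot: [0.605, 0.674, 0.281, -0.317]
force: [-0.3, -0.5, 0.3]
width: 0.0854
t: 21.6
ee_pos: [0.6377, 0.0528, 0.2036]
ee_rot: [0.606, 0.674, 0.285, -0.311]
force: [1.2, 0.4, -0.4]
width: 0.0857
t 21.65 at [0.6359 0.0546 0.2014] total shift [-0.066 -0.011 -0.071] turn [ 0.005 -1.111 -0.002] min rows 5.3
  [-0.011, -0.002, -0.012, 0.001, -0.185, -0.0]
  [-0.013, -0.002, -0.01, 0.001, -0.185, -0.0]
  [-0.014, -0.002, -0.008, 0.001, -0.185, -0.0]
  [-0.015, -0.002, -0.006, 0.001, -0.185, -0.0]
  [-0.016, -0.002, -0.004, 0.001, -0.185, -0.0]
  [-0.016, -0.002, -0.002, 0.001, -0.185, -0.0]
```

View pics/w11.png

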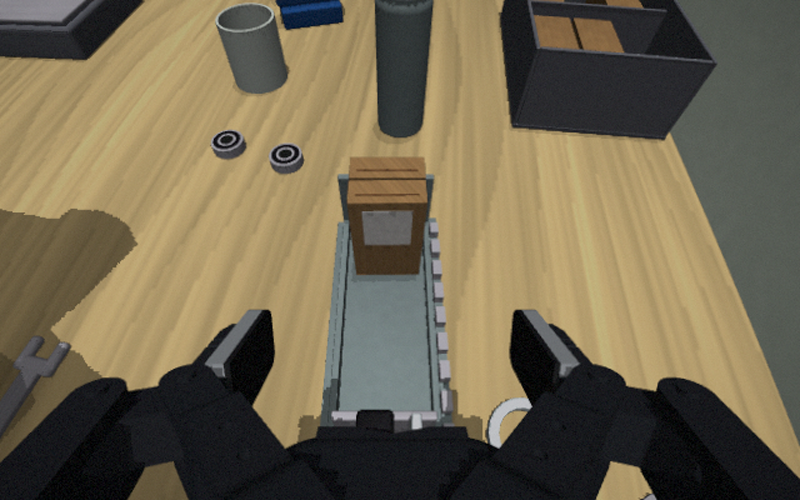

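```bash
python3 -m pendant '[-0.011,-0.002,-0.012,0.001,-0.185,0,0.3, -0.013,-0.002,-0.01,0.001,-0.185,0,0.3, -0.014,-0.002,-0.008,0.001,-0.185,0,0.3, -0.015,-0.002,-0.006,0.001,-0.185,0,0.3, -0.016,-0.002,-0.004,0.001,-0.185,0,0.3]'; python3 -m pendant '[-0.016,-0.002,-0.002,0.001,-0.185,0,0.3, 0,0,0,0,0,0,0.3, 0,0,0,0,0,0,0.3]'
python3 - <<'E'
from plan import *
from h import *
ci,im,d=shot("wrist","w12"); save(im,"c9.png",(240,130,400,250),5)
plan([.6355,.0255,.2],Rt(6.2)); print(read_state()["width"])
plan([.6355,.0255,.068],Rt(6.2))
E
```

```text
t: 22.28
ee_pos: [0.6328, 0.033, 0.1971]
ee_rot: [0.665, 0.743, 0.046, -0.056]
force: [-0.5, 0.9, 0.3]
width: 0.0559
t: 22.65
ee_pos: [0.633, 0.0276, 0.1971]
ee_rot: [0.667, 0.745, -0.001, -0.004]
force: [-0.6, -0.1, 0.3]
width: 0.0554
t 22.7 at [0.6333 0.0269 0.1973] total shift [-0.005  0.007 -0.009] turn [-0.008 -0.005  0.002] min rows 0.1
  [-0.005, 0.007, -0.009, -0.008, -0.005, 0.002]
0.05580798973809414
t 22.7 at [0.6333 0.0269 0.1973] total shift [-0.007  0.01   0.431] turn [-0.008 -0.005  0.002] min rows 2.2
  [-0.002, 0.003, 0.144, -0.003, -0.002, 0.001]
  [-0.002, 0.003, 0.144, -0.003, -0.002, 0.001]
  [-0.002, 0.003, 0.144, -0.003, -0.002, 0.001]
```

View pics/c9.png

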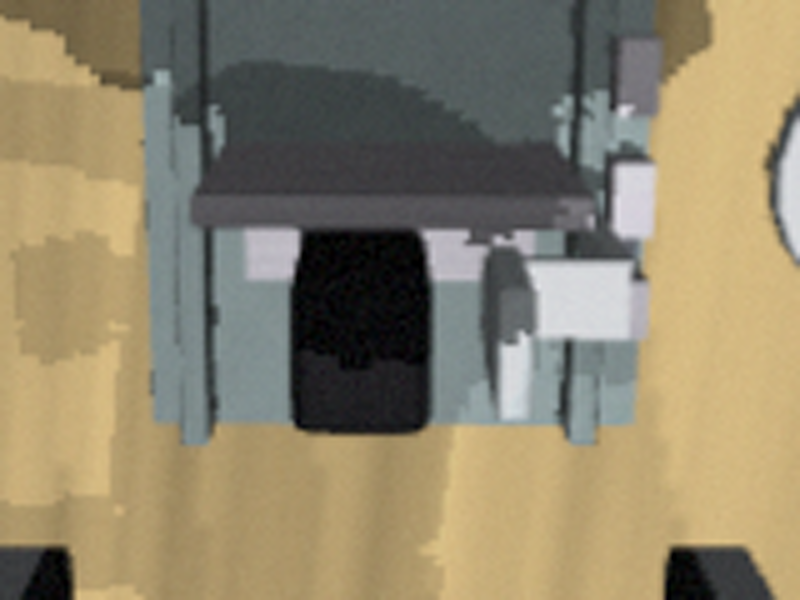

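```bash
python3 - <<'E'
from h import *
ci,im,d=load("w12")
q=onplane(ci,[(u/5+240,v/5+130) for u,v in [(292,430),(430,430),(500,418),(530,418),(292,355),(430,355)]],.102); print(q.round(4)); print(rack(q).round(4))
E
python3 -m pendant '[-0.002,0.004,0.144,-0.003,-0.002,0.001,0.3, -0.002,0.004,0.144,-0.003,-0.002,0.001,0.3, -0.002,0.004,0.14,-0.002,-0.001,0,0.3, 0,0,0,0,0,0,0.3]' 60
python3 - <<'E'
from plan import *
plan([.6355,.0255,.068],Rt(6.2)); print(read_state()["force"])
E
```

```text
[[0.6211 0.0128 0.102 ]
 [0.6426 0.0153 0.102 ]
 [0.6532 0.0185 0.102 ]
 [0.6579 0.019  0.102 ]
 [0.6199 0.025  0.102 ]
 [0.6411 0.0274 0.102 ]]
[[-0.2286  0.0161  0.098 ]
 [-0.2284 -0.0056  0.098 ]
 [-0.2264 -0.0165  0.098 ]
 [-0.2263 -0.0212  0.098 ]
 [-0.2163  0.016   0.098 ]
 [-0.2162 -0.0054  0.098 ]]
t: 23.2
ee_pos: [0.6332, 0.0244, 0.0652]
ee_rot: [0.669, 0.744, -0.003, -0.003]
force: [0.1, 0.3, 0.4]
width: 0.0553
t 23.2 at [0.6332 0.0244 0.0652] total shift [ 0.003  0.008 -0.009] turn [-0.011 -0.001 -0.003] min rows 0.1
  [0.003, 0.008, -0.009, -0.011, -0.001, -0.003]
[0.12874679 0.3302056  0.44881389]
```

```bash
python3 -m pendant '[0,0.006,-0.008,0,0,0,-0.3, 0,0,0,0,0,0,-0.6, 0,0,0,0,0,0,-0.6, 0,0,0,0,0,0,-0.6, 0,0,0,0,0,0,-0.6]' 60
python3 -c "
from cell import *; s=read_state(); print(s['ee_pos'].round(4),s['force'].round(1),s['width'])"
```

```text
t: 23.82
ee_pos: [0.6351, 0.0247, 0.0743]
ee_rot: [0.669, 0.744, -0.003, -0.002]
force: [-14.3, -3.9, 5.3]
width: 0.0282
[0.6351 0.0247 0.0743] [-14.3  -3.9   5.3] 0.028177239649509092
```

```bash
python3 -m pendant '[0.05,-0.003,0,0,0,0,-0.6, 0.1,0,0,0,0,0,-0.6, 0.1,0,0,0,0,0,-0.6, 0.1,0,0,0,0,0,-0.6, 0.07,0,0,0,0,0,-0.6]' 60;  python3 -m pendant '[0.02,0,0,0,0,0,-0.6, 0.01,0,0,0,0,0,-0.6, 0.01,0,0,0,0,0,-0.6, 0,0,0,0,0,0,-0.6]' 60
python3 - <<'E'
from h import *
s=read_state(); print(s["ee_pos"].round(4),s["force"].round(1),s["width"], (rack(s["ee_pos"])-rack(np.array([.6351,.0247,.0743]))).round(4))
shot("side","s9"); ci,im,d=shot("wrist","w13")
E
```

```text
t: 24.45
ee_pos: [0.6215, 0.1511, 0.0743]
ee_rot: [0.668, 0.744, -0.003, -0.001]
force: [-12.0, -3.7, 4.3]
width: 0.028
t: 24.95
ee_pos: [0.6203, 0.1628, 0.0743]
ee_rot: [0.669, 0.744, -0.002, -0.001]
force: [-11.8, -1.3, 4.0]
width: 0.0283
[0.6203 0.1628 0.0743] [-11.8  -1.3   4. ] 0.02826265488536411 [ 0.1388 -0.0002 -0.    ]
```

View pics/w13.png

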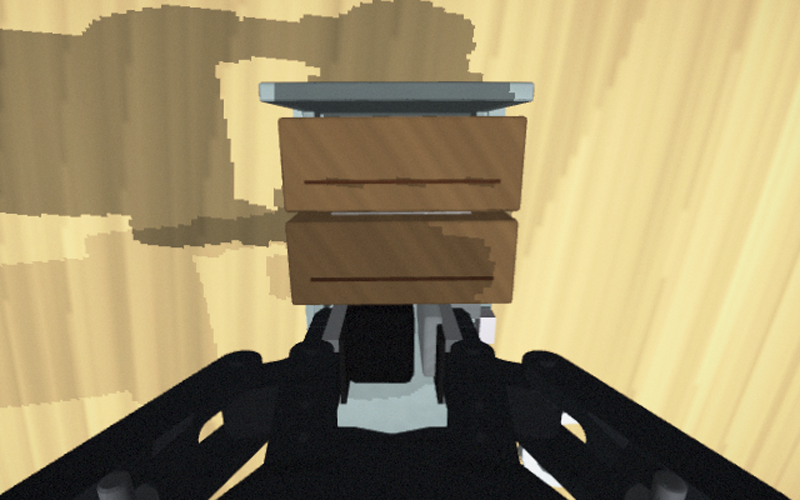

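View pics/s9.png

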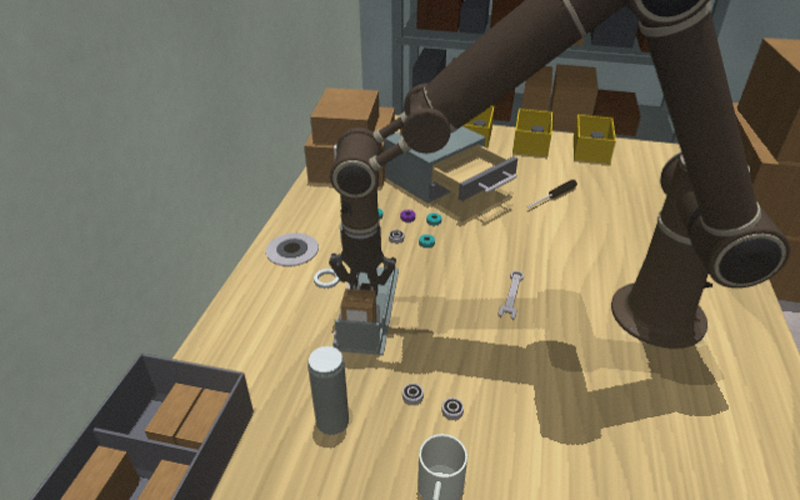

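```bash
python3 -m pendant '[0.01,0,0,0,0,0,-0.6, 0.009,0,0,0,0,0,-0.6, 0,0,0,0,0,0,-0.6, 0,0,0,0,0,0,-0.6]' 60
python3 - <<'E'
from h import *
s=read_state(); print(s["ee_pos"].round(4),s["force"].round(1),s["width"], (rack(s["ee_pos"])-rack(np.array([.6351,.0247,.0743]))).round(4), rack(s["ee_pos"]).round(4))
E
```

```text
t: 25.55
ee_pos: [0.6197, 0.1678, 0.0743]
ee_rot: [0.669, 0.744, -0.003, -0.001]
force: [-11.6, -2.4, 4.2]
width: 0.0284
[0.6197 0.1678 0.0743] [-11.6  -2.4   4.2] 0.02843424928389954 [ 0.1439 -0.0002 -0.    ] [-0.0743  0.0007  0.0703]
```

```bash
python3 -m pendant '[0.003,0,0,0,0,0,-0.6, 0,0,0,0,0,0,-0.6, 0,0,0,0,0,0,-0.2, 0,0,0,0,0,0,0.2, 0,0,0,0,0,0,0.3]' 60
python3 -c "
from cell import *; s=read_state(); print(s['ee_pos'].round(4),s['force'].round(1),s['width'])"
python3 -m pendant '[0,0,0,0,0,0,0.4, 0,0,-0.1,0,0,0,0.4, 0,0,-0.2,0,0,0,0.4, 0,0,-0.2,0,0,0,0.6, 0,0,0,0,0,0,0.6]'
python3 - <<'E'
from h import *
ci,im,d=shot("wrist","w14"); save(im,"c10.png",(220,50,420,250),4)
E
```

```text
t: 26.18
ee_pos: [0.625, 0.17, 0.0742]
ee_rot: [0.668, 0.744, 0.002, 0.002]
force: [-0.4, -0.2, -0.6]
width: 0.0555
[0.625  0.17   0.0742] [-0.4 -0.2 -0.6] 0.05554854026175809
t: 26.8
ee_pos: [0.6276, 0.1709, 0.2305]
ee_rot: [0.668, 0.744, 0.006, 0.006]
force: [0.3, 0.2, 1.2]
width: 0.0682
```

View pics/c10.png

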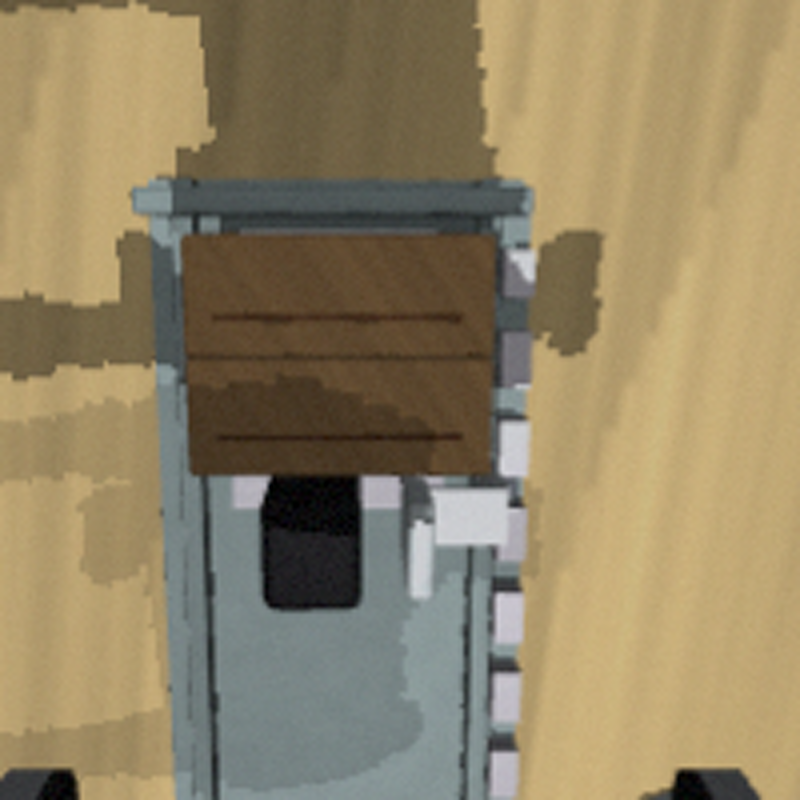

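```bash
python3 - <<'E'
from h import *
ci,im,d=load("w14")
q=onplane(ci,[(u/4+220,v/4+50) for u,v in [(312,607),(422,597)]],.102); print(rack(q).round(4))
q=onplane(ci,[(u/4+220,v/4+50) for u,v in [(337,472),(337,237),(183,237),(497,237)]],.114); print(rack(q).round(4))
q=onplane(ci,[(u/4+220,v/4+50) for u,v in [(337,212)]],.082); print(rack(q).round(4))
E
```

```text
[[-0.0843  0.005   0.098 ]
 [-0.0821 -0.0192  0.098 ]]
[[-0.0518 -0.0008  0.11  ]
 [-0.0053 -0.0011  0.11  ]
 [-0.0053  0.0289  0.11  ]
 [-0.0052 -0.0324  0.11  ]]
[[-0.0003 -0.0008  0.078 ]]
```

```bash
python3 - <<'E'
from h import *
ci,im,d=load("top0")
def dd(u,v): 
    w=d[int(v)-1:int(v)+2,int(u)-1:int(u)+2]; return np.median(w[w>0])
for n,(a,b) in dict(cabtop_frontL=(376,242),cabtop_frontR=(665,390),cabtop=(440,200),floor1=(400,330),floor2=(500,400),floor3=(540,460),panelL=(295,403),panelR=(583,543),panelmid=(440,475),handleL=(345,495),handleR=(470,563),hm=(405,530),table=(120,450)).items():
    u,v=a/3.5+330,b/3.5+110; print(n,bydepth(ci,[(u,v)],[dd(u,v)]).round(4))
E
```

```text
cabtop_frontL [[ 0.5724 -0.3244  0.1279]]
cabtop_frontR [[ 0.4463 -0.4936  0.1272]]
cabtop [[ 0.5957 -0.3734  0.1295]]
floor1 [[ 0.5191 -0.3472  0.0727]]
floor2 [[ 0.46   -0.4059  0.0738]]
floor3 [[ 0.4149 -0.424   0.0736]]
panelL [[ 0.4717 -0.2517  0.1155]]
panelR [[ 0.3551 -0.4204  0.1173]]
panelmid [[ 0.4111 -0.3376  0.1169]]
handleL [[ 0.4074 -0.2775  0.099 ]]
handleR [[ 0.3521 -0.3508  0.0998]]
hm [[ 0.3791 -0.3126  0.0997]]
table [[ 0.469  -0.1448 -0.0027]]
```

```bash
python3 - <<'E'
from plan import *
from h import *
ci,im,d=shot("top","t2")
plan([.4794,.329,.12],Rt(50))
E
```

```text
t 26.9 at [0.6232 0.1699 0.2237] total shift [ 0.579 -0.421  0.343] turn [ 0.005  0.004 -0.973] min rows 4.6
  [0.116, -0.084, 0.069, 0.001, 0.001, -0.195]
  [0.127, -0.065, 0.069, 0.001, 0.001, -0.195]
  [0.136, -0.045, 0.069, 0.001, 0.001, -0.195]
  [0.141, -0.024, 0.069, 0.001, 0.001, -0.195]
  [0.143, -0.002, 0.069, 0.001, 0.001, -0.195]
```

View pics/t2.png

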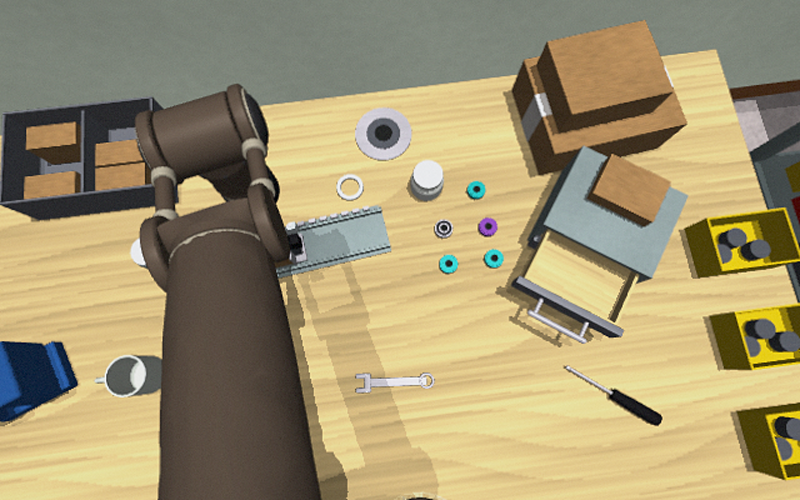

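```bash
python3 -m pendant '[0.116,-0.084,0,0,0,-0.195,0.6, 0.127,-0.065,0.04,0,0,-0.195,0.6, 0.136,-0.045,0.1,0,0,-0.195,0.6, 0.141,-0.024,0.1,0,0,-0.195,0.6, 0.143,-0.002,0.1,0,0,-0.195,0.6]'; python3 -m pendant '[0,0,0,0,0,0,0.4, 0,0,0,0,0,0,0.4]'
python3 - <<'E'
from plan import *
from h import *
ci,im,d=shot("wrist","w15")
plan([.4794,.329,.12],Rt(50))
E
```

```text
t: 27.52
ee_pos: [0.4761, 0.3286, 0.1165]
ee_rot: [0.339, 0.941, -0.002, -0.0]
force: [-0.3, 0.9, -0.3]
width: 0.0683
t: 27.78
ee_pos: [0.4783, 0.3282, 0.1184]
ee_rot: [0.342, 0.94, -0.001, 0.001]
force: [0.3, -1.0, 0.3]
width: 0.0596
t 27.82 at [0.4794 0.3282 0.1195] total shift [ 0.002  0.002 -0.002] turn [-0.     0.003  0.   ] min rows 0.0
  [0.002, 0.002, -0.002, -0.0, 0.003, 0.0]
```

View pics/w15.png

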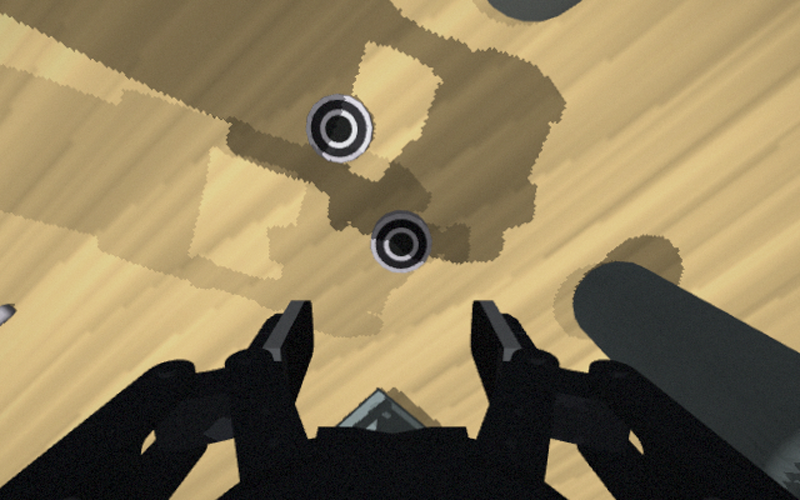

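```bash
python3 - <<'E'
from plan import *
from h import *
ci,im,d=load("w15")
q=onplane(ci,[(401/1.25,243/1.25),(340/1.25,129/1.25)],.014); print(q.round(4))
p=q[0]; plan([p[0],p[1],.001],Rt(50),4)
E
```

```text
[[0.4802 0.3333 0.014 ]
 [0.4028 0.3502 0.014 ]]
t 27.82 at [0.4794 0.3282 0.1195] total shift [0.01  0.014 0.395] turn [-0.     0.003  0.   ] min rows 2.0
  [0.002, 0.004, 0.099, -0.0, 0.001, 0.0]
  [0.002, 0.004, 0.099, -0.0, 0.001, 0.0]
  [0.002, 0.004, 0.099, -0.0, 0.001, 0.0]
  [0.002, 0.004, 0.099, -0.0, 0.001, 0.0]
```

```bash
python3 -m pendant '[0.002,0.003,0.099,0,0,0,0.4, 0.002,0.003,0.099,0,0,0,0.4, 0.001,0.002,0.099,0,0,0,0.4, 0,0,0.07,0,0,0,0.4, 0,0,0,0,0,0,0.4]'
python3 - <<'E'
from plan import *
from h import *
ci,im,d=shot("wrist","w16")
plan([.48,.331,.001],Rt(50))
E
```

```text
t: 28.45
ee_pos: [0.4791, 0.3301, 0.0084]
ee_rot: [0.342, 0.94, -0.001, 0.0]
force: [-0.4, 0.7, 0.4]
width: 0.06
t 28.5 at [0.48   0.3308 0.0096] total shift [0.    0.    0.029] turn [-0.     0.003  0.   ] min rows 0.1
  [0.0, 0.0, 0.029, -0.0, 0.003, 0.0]
```

View pics/w16.png

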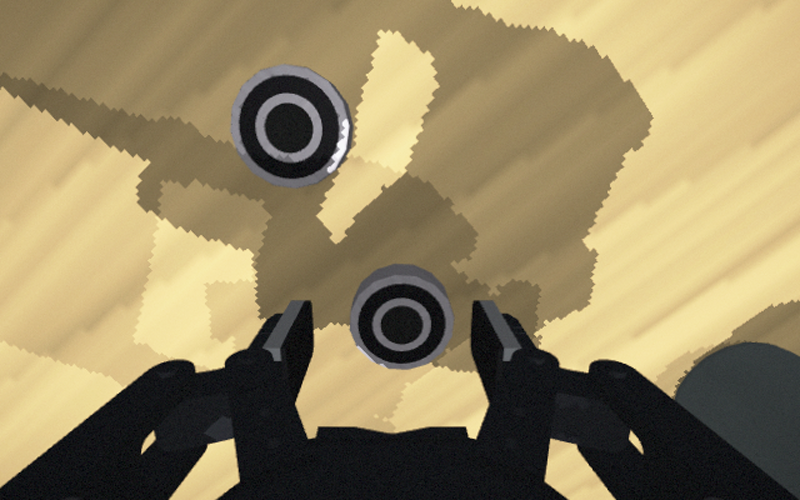

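```bash
python3 - <<'E'
from h import *
from plan import Ro
ci,im,d=load("w16"); s=read_state(); R=Ro.from_quat(s["ee_rot"]); t=s["ee_pos"]
for z in(0,-.006,-.012): print(z,(proj(ci,[t+R.apply([x,0,z]) for x in(-.011,0,.011)])*1.25).round(0).tolist())
print(onplane(ci,[(401/1.25,323/1.25),(288/1.25,127/1.25)],.014).round(4), d[int(323/1.25),int(401/1.25)])
E
```

```text
0 [[396.0, 346.0], [396.0, 321.0], [396.0, 295.0]]
-0.006 [[396.0, 354.0], [396.0, 328.0], [397.0, 301.0]]
-0.012 [[396.0, 363.0], [397.0, 336.0], [397.0, 308.0]]
[[0.48   0.3331 0.014 ]
 [0.4015 0.3497 0.014 ]] 0.15017876
```

```bash
python3 -m pendant '[0.004,0.005,0.014,0,0,0,0.4, 0,0,0.013,0,0,0,0.4, 0,0,0,0,0,0,-0.2, 0,0,0,0,0,0,-0.3, 0,0,0,0,0,0,-0.3]' 50
python3 -m pendant '[0,0,0,0,0,0,-0.3, 0,0,-0.1,0,0,0,-0.3, 0,0,-0.2,0,0,0,-0.3, 0,0,-0.2,0,0,0,-0.3, 0,0,0,0,0,0,-0.3]' 50
python3 - <<'E'
from plan import *
from h import *
ci,im,d=shot("wrist","w17")
E
```

```text
t: 29.12
ee_pos: [0.48, 0.3336, 0.0023]
ee_rot: [0.341, 0.94, 0.0, 0.001]
force: [-1.2, 0.5, 3.6]
width: 0.0374
t: 29.75
ee_pos: [0.4834, 0.3359, 0.1576]
ee_rot: [0.341, 0.94, 0.005, 0.005]
force: [1.0, -0.1, -0.7]
width: 0.038
```

View pics/w17.png

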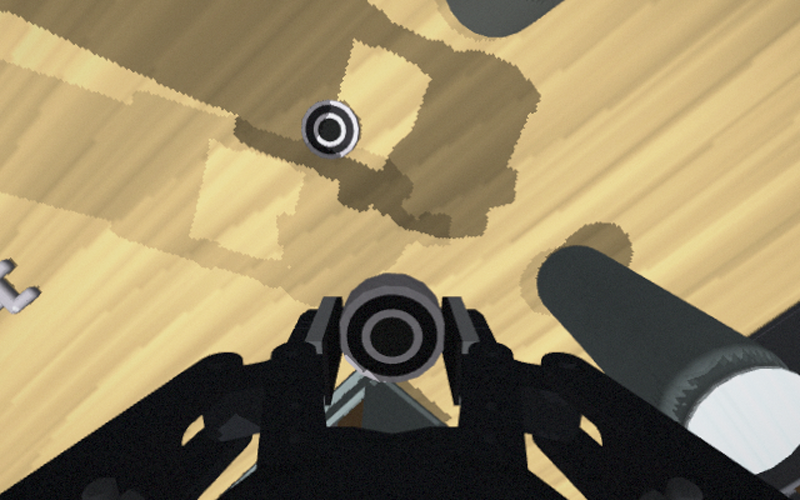

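```bash
python3 - <<'E'
from plan import *
plan([.457,-.368,.22],Rt(54),13)
E
```

```text
t 29.8 at [0.4811 0.3345 0.1543] total shift [-1.442 -1.846 -0.224] turn [ 0.007  0.006 -0.087] min rows 12.2
  [-0.111, -0.142, -0.017, 0.001, 0.0, -0.007]
  [-0.11, -0.143, -0.017, 0.001, 0.0, -0.007]
  [-0.109, -0.143, -0.017, 0.001, 0.0, -0.007]
  [-0.109, -0.144, -0.017, 0.001, 0.0, -0.007]
  [-0.108, -0.144, -0.017, 0.001, 0.0, -0.007]
  [-0.107, -0.145, -0.017, 0.001, 0.0, -0.007]
  [-0.106, -0.145, -0.017, 0.001, 0.0, -0.007]
  [-0.106, -0.146, -0.017, 0.001, 0.0, -0.007]
  [-0.105, -0.147, -0.017, 0.001, 0.0, -0.007]
  [-0.104, -0.147, -0.017, 0.001, 0.0, -0.007]
  [-0.103, -0.148, -0.017, 0.001, 0.0, -0.007]
  [-0.102, -0.148, -0.017, 0.001, 0.0, -0.007]
  [-0.102, -0.149, -0.017, 0.001, 0.0, -0.007]
```

```bash
python3 -m pendant '[-0.111,-0.142,-0.03,0,0,-0.007,-0.3, -0.11,-0.143,-0.03,0,0,-0.007,-0.3, -0.109,-0.143,-0.03,0,0,-0.007,-0.3, -0.109,-0.144,-0.03,0,0,-0.007,-0.3, -0.108,-0.144,-0.03,0,0,-0.007,-0.3]' 70; python3 -m pendant '[-0.107,-0.145,-0.02,0,0,-0.007,-0.3, -0.106,-0.145,-0.02,0,0,-0.007,-0.3, -0.106,-0.146,-0.02,0,0,-0.007,-0.3, -0.105,-0.147,-0.017,0,0,-0.007,-0.3, -0.104,-0.147,0,0,0,-0.007,-0.3]'
python3 -c "
from plan import *
plan([.457,-.368,.22],Rt(54))"
```

```text
t: 30.42
ee_pos: [0.4679, 0.0616, 0.1945]
ee_rot: [0.328, 0.945, -0.001, -0.001]
force: [1.3, -0.3, -1.6]
width: 0.0369
t: 31.05
ee_pos: [0.4598, -0.2078, 0.2181]
ee_rot: [0.316, 0.949, 0.0, -0.001]
force: [1.2, -0.4, -0.1]
width: 0.0366
t 31.05 at [ 0.4598 -0.2078  0.2181] total shift [-0.312 -0.433 -0.007] turn [-0.    -0.002 -0.018] min rows 2.8
  [-0.104, -0.144, -0.002, -0.0, -0.001, -0.006]
  [-0.103, -0.145, -0.002, -0.0, -0.001, -0.006]
  [-0.103, -0.145, -0.002, -0.0, -0.001, -0.006]
```

```bash
python3 -m pendant '[-0.104,-0.144,0,0,0,-0.006,-0.3, -0.103,-0.145,0,0,0,-0.006,-0.3, -0.08,-0.11,0,0,0,-0.006,-0.3, 0,0,0,0,0,0,-0.3]'
python3 - <<'E'
from h import *
ci,im,d=shot("wrist","w18"); s=read_state(); print(s["ee_pos"],s["width"])
E
```

```text
t: 31.55
ee_pos: [0.4576, -0.3561, 0.2175]
ee_rot: [0.311, 0.951, 0.0, -0.001]
force: [0.4, 1.0, -1.4]
width: 0.0372
[ 0.45760546 -0.35414461  0.21742982] 0.036650929913377574
```

View pics/w18.png

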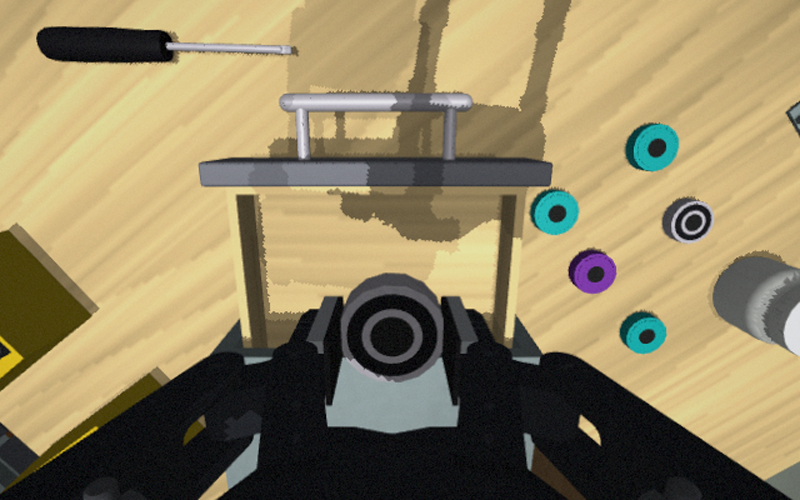

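```bash
python3 - <<'E'
from h import *
ci,im,d=load("w18")
o=lambda n,l,z: print(n,onplane(ci,[(u/1.25,v/1.25) for u,v in l],z).round(4).tolist())
o("panel inner top",[(202,187),(551,185),(376,186)],.116)
o("panel outer top",[(202,163),(550,161)],.116)
o("handle",[(285,102),(467,101)],.095)
o("wall tops inner",[(262,250),(497,250)],.106)
# depth check
for u,v in((330,170),(375,102),(300,250),(420,210),(390,400),(350,102)): 
    uu,vv=u/1.25,v/1.25; print((u,v),bydepth(ci,[(uu,vv)],[d[int(vv),int(uu)]]).round(4))
E
```

```text
panel inner top [[0.3575, -0.4276, 0.116], [0.4824, -0.2545, 0.116], [0.4201, -0.3412, 0.116]]
panel outer top [[0.3469, -0.4176, 0.116], [0.4696, -0.2477, 0.116]]
handle [[0.3458, -0.3581, 0.095], [0.4127, -0.2655, 0.095]]
wall tops inner [[0.4102, -0.4286, 0.106], [0.502, -0.3028, 0.106]]
(330, 170) [[ 0.3961 -0.3575  0.1176]]
(375, 102) [[ 0.3797 -0.3126  0.1008]]
(300, 250) [[ 0.4281 -0.4197  0.0744]]
(420, 210) [[ 0.4557 -0.3302  0.0761]]
(390, 400) [[ 0.5394 -0.4178  0.1301]]
(350, 102) [[ 0.3706 -0.325   0.1002]]
```

```bash
cat >> plan.py <<'E'
D=np.array([.4516,-.3638,.0745]); DX=np.array([.811,-.585,0]); DY=np.array([.585,.811,0])
def din(x,y,z): return D+DX*x+DY*y+[0,0,z]
E
python3 - <<'E'
from plan import *
plan(din(.03,0,.08),Rt(54),2)
plan(din(.03,0,.0055),Rt(54),4)
E
```

```text
t 31.6 at [ 0.4576 -0.3541  0.2174] total shift [-0.103 -0.037  0.209] turn [ 0.001 -0.004 -0.003] min rows 1.2
  [-0.052, -0.019, 0.105, 0.001, -0.002, -0.001]
  [-0.052, -0.019, 0.105, 0.001, -0.002, -0.001]
t 31.6 at [ 0.4576 -0.3541  0.2174] total shift [-0.104 -0.038  0.458] turn [ 0.001 -0.004 -0.003] min rows 2.4
  [-0.026, -0.009, 0.114, 0.0, -0.001, -0.001]
  [-0.026, -0.009, 0.114, 0.0, -0.001, -0.001]
  [-0.026, -0.009, 0.114, 0.0, -0.001, -0.001]
  [-0.026, -0.009, 0.115, 0.0, -0.001, -0.001]
```

```bash
python3 -m pendant '[-0.052,-0.019,0.105,0,-0.002,-0.001,-0.3, -0.052,-0.019,0.105,0,-0.002,-0.001,-0.3, 0,0,0.1,0,0,0,-0.3, 0,0,0.12,0,0,0,-0.3, 0,0,0,0,0,0,-0.3]'
python3 - <<'E'
from h import *
from plan import *
ci,im,d=shot("wrist","w19"); s=read_state(); print(s["ee_pos"],s["width"],s["force"]); plan(din(.03,0,.0055),Rt(54))
E
```

```text
t: 32.22
ee_pos: [0.475, -0.3774, 0.0867]
ee_rot: [0.307, 0.952, 0.002, -0.003]
force: [0.2, 1.0, -0.9]
width: 0.0369
[ 0.47671939 -0.37912849  0.08918387] 0.03690416973340278 [-0.44042473  0.1077968  -0.77911654]
t 32.27 at [ 0.4767 -0.3791  0.0892] total shift [-0.002 -0.008  0.031] turn [ 0.001 -0.001  0.004] min rows 0.2
  [-0.002, -0.008, 0.031, 0.001, -0.001, 0.004]
```

View pics/w19.png

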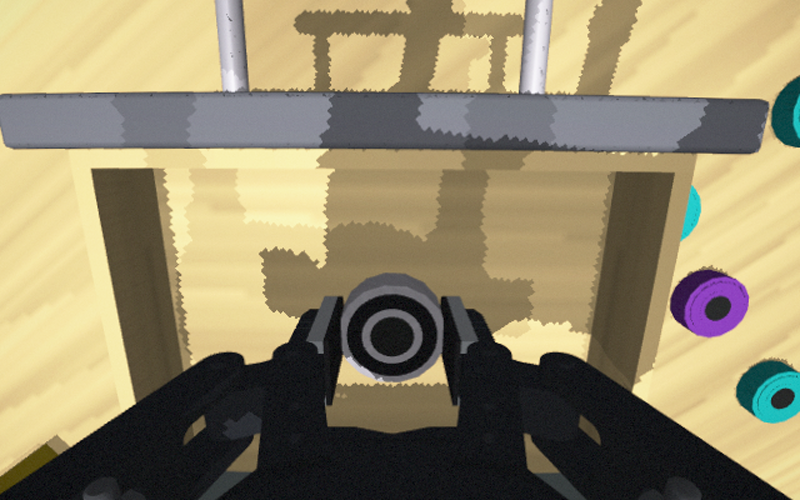

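```bash
python3 -m pendant '[0,0,0.014,0,0,0,-0.3, 0,0,0.012,0,0,0,-0.3, 0,0,0,0,0,0,0.1, 0,0,0,0,0,0,0.2, 0,0,0,0,0,0,0.2]'
python3 -m pendant '[0,0,-0.1,0,0,0,0.2, 0,0,-0.2,0,0,0,0.2, 0.05,0,-0.2,0,0,0,0.4, 0,0,0,0,0,0,0.4]'
python3 - <<'E'
from h import *
from plan import *
ci,im,d=shot("wrist","w20")
# b3
plan([.6193,-.1416,.14],Rt(54))
E
```

```text
t: 32.9
ee_pos: [0.4786, -0.3824, 0.0844]
ee_rot: [0.308, 0.951, -0.001, 0.003]
force: [-0.3, -0.0, -0.2]
width: 0.0514
t: 33.4
ee_pos: [0.4683, -0.3755, 0.2412]
ee_rot: [0.308, 0.951, -0.004, 0.009]
force: [0.1, 0.0, 0.2]
width: 0.0598
t 33.45 at [ 0.4669 -0.3742  0.2377] total shift [0.047 0.926 0.324] turn [-0.001  0.016  0.003] min rows 5.1
  [0.008, 0.154, 0.054, -0.0, 0.003, 0.0]
  [0.008, 0.154, 0.054, -0.0, 0.003, 0.0]
  [0.008, 0.154, 0.054, -0.0, 0.003, 0.0]
  [0.008, 0.154, 0.054, -0.0, 0.003, 0.0]
  [0.008, 0.154, 0.054, -0.0, 0.003, 0.0]
  [0.008, 0.154, 0.054, -0.0, 0.003, 0.0]
```

View pics/w20.png

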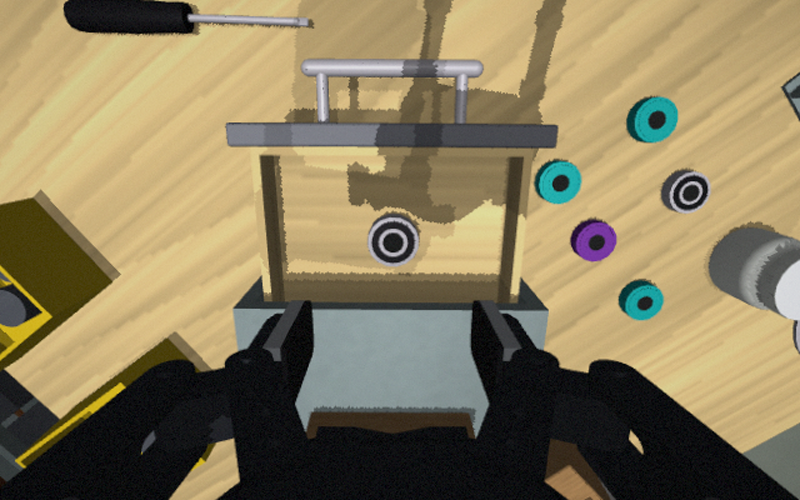

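```bash
python3 -m pendant '[0.008,0.154,0,0,0.003,0,0.4, 0.008,0.154,0.02,0,0.003,0,0.4, 0.008,0.154,0.06,0,0.003,0,0.4, 0.008,0.154,0.08,0,0.003,0,0.4, 0.008,0.154,0.08,0,0.003,0,0.4]'; python3 -m pendant '[0.007,0.154,0.08,0,0,0,0.4, 0,0,0,0,0,0,0.4, 0,0,0,0,0,0,0.4]'
python3 - <<'E'
from h import *
from plan import *
ci,im,d=shot("wrist","w21")
plan([.6193,-.1416,.14],Rt(54))
E
```

```text
t: 34.08
ee_pos: [0.5906, -0.1769, 0.1591]
ee_rot: [0.308, 0.951, 0.001, -0.004]
force: [0.9, -0.2, -0.9]
width: 0.0596
t: 34.45
ee_pos: [0.6154, -0.1397, 0.1363]
ee_rot: [0.308, 0.951, 0.001, -0.004]
force: [-0.3, -0.6, 0.6]
width: 0.0596
t 34.5 at [ 0.6158 -0.1405  0.1372] total shift [-0.012  0.004 -0.009] turn [-0.001 -0.009  0.002] min rows 0.1
  [-0.012, 0.004, -0.009, -0.001, -0.009, 0.002]
```

View pics/w21.png

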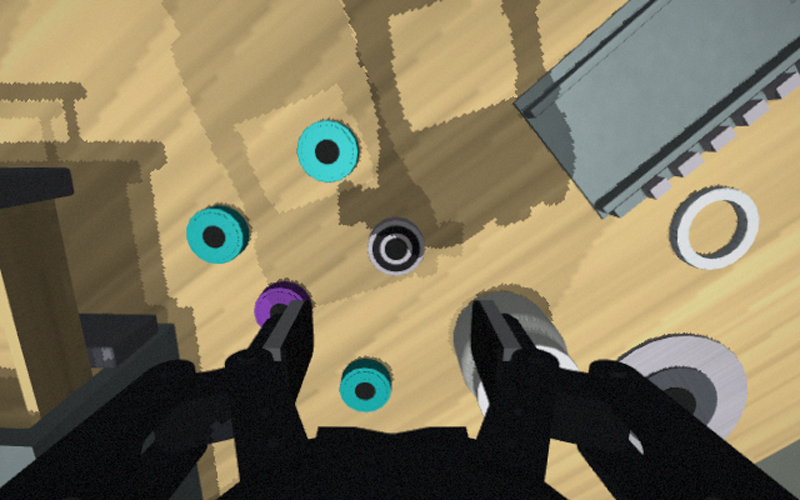

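```bash
python3 - <<'E'
from h import *
from plan import *
ci,im,d=load("w21")
q=onplane(ci,[(396/1.25,249/1.25)],.014)[0]; print(q.round(4))
plan([q[0],q[1],.001],Rt(54),4)
E
```

```text
[ 0.6216 -0.1415  0.014 ]
t 34.5 at [ 0.6158 -0.1405  0.1372] total shift [-0.021  0.009  0.454] turn [-0.001 -0.009  0.002] min rows 2.4
  [-0.005, 0.002, 0.113, -0.0, -0.002, 0.001]
  [-0.005, 0.002, 0.114, -0.0, -0.002, 0.001]
  [-0.005, 0.002, 0.114, -0.0, -0.002, 0.001]
  [-0.005, 0.002, 0.114, -0.0, -0.002, 0.001]
```

```bash
python3 -m pendant '[-0.005,0.002,0.113,0,-0.002,0,0.4, -0.005,0.002,0.114,0,-0.002,0,0.4, -0.004,0.002,0.1,0,-0.002,0,0.4, -0.004,0.002,0.09,0,-0.002,0,0.4, 0,0,0,0,0,0,0.4]'
python3 - <<'E'
from h import *
from plan import *
ci,im,d=shot("wrist","w22")
plan([.621,-.1415,.001],Rt(54)); print(read_state()["force"])
E
```

```text
t: 35.12
ee_pos: [0.6193, -0.1416, 0.0109]
ee_rot: [0.309, 0.951, -0.0, -0.002]
force: [-0.7, 0.1, -1.2]
width: 0.0594
t 35.17 at [ 0.6208 -0.1418  0.0125] total shift [0.    0.001 0.038] turn [-0.001 -0.002  0.   ] min rows 0.2
  [0.0, 0.001, 0.038, -0.001, -0.002, 0.0]
[-0.34922062  0.41658546  0.19322899]
```

View pics/w22.png

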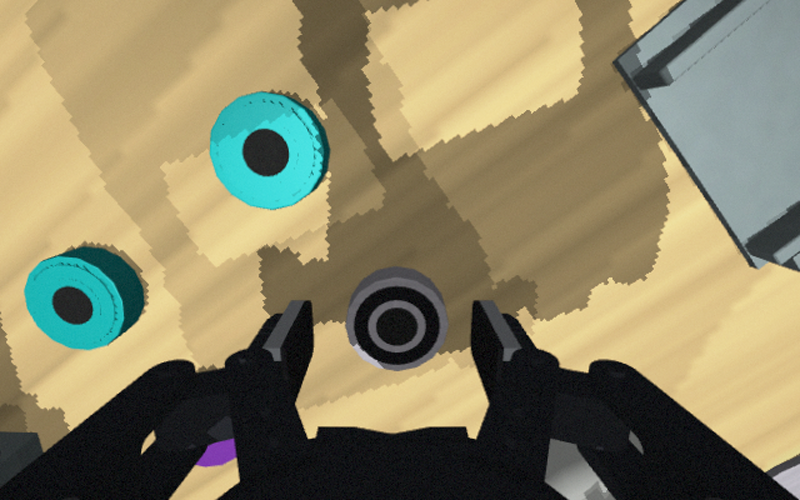

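```bash
python3 -m pendant '[0.004,0,0.018,0,0,0,0.4, 0,0,0.017,0,0,0,0.4, 0,0,0,0,0,0,-0.2, 0,0,0,0,0,0,-0.3, 0,0,0,0,0,0,-0.3]' 60
python3 -m pendant '[0,0,0,0,0,0,-0.3, 0,0,-0.1,0,0,0,-0.3, 0,0,-0.2,0,0,0,-0.3, 0,0,-0.2,0,0,0,-0.3, 0,0,-0.2,0,0,0,-0.3]' 60
python3 - <<'E'
from plan import *
plan(din(-.01,-.045,.14),Rt(54))
from h import *
ci,im,d=shot("wrist","w23")
E
```

```text
t: 35.8
ee_pos: [0.6214, -0.1401, 0.0029]
ee_rot: [0.308, 0.951, 0.0, 0.001]
force: [-0.6, 0.9, 3.7]
width: 0.037
t: 36.42
ee_pos: [0.6201, -0.1398, 0.213]
ee_rot: [0.308, 0.951, 0.0, -0.001]
force: [0.7, -0.9, -0.9]
width: 0.0372
t 36.42 at [ 0.6201 -0.1398  0.213 ] total shift [ 0.05  -1.084 -0.005] turn [-0.    -0.002  0.003] min rows 5.6
  [0.008, -0.181, -0.001, -0.0, -0.0, 0.0]
  [0.008, -0.181, -0.001, -0.0, -0.0, 0.0]
  [0.008, -0.181, -0.001, -0.0, -0.0, 0.0]
  [0.008, -0.181, -0.001, -0.0, -0.0, 0.0]
  [0.008, -0.181, -0.001, -0.0, -0.0, 0.0]
  [0.008, -0.181, -0.001, -0.0, -0.0, 0.0]
```

View pics/w23.png

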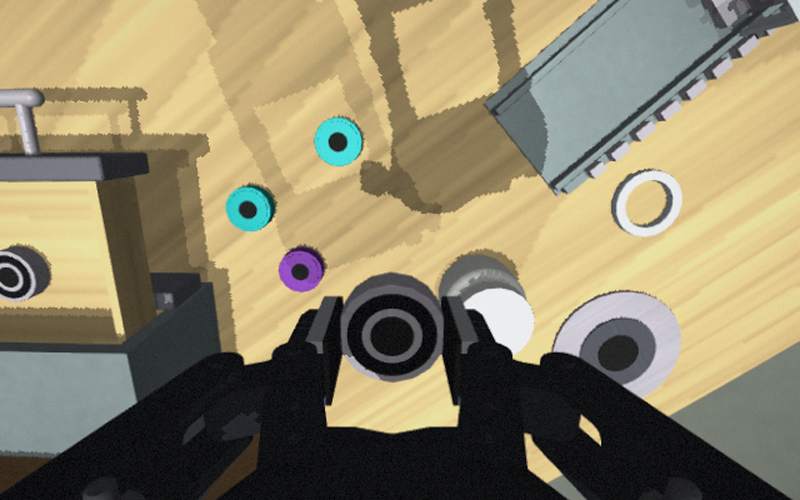

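```bash
python3 -m pendant '[0.008,-0.181,0,0,0,0,-0.3, 0.008,-0.181,0,0,0,0,-0.3, 0.008,-0.181,0,0,0,0,-0.3, 0.008,-0.181,0,0,0,0,-0.3, 0.008,-0.181,0,0,0,0,-0.3]'; python3 -m pendant '[0.005,-0.178,0,0,0,0,-0.3, 0,0,0,0,0,0,-0.3]'
python3 - <<'E'
from plan import *
plan(din(-.008,-.045,.0055),Rt(54))
from h import *
ci,im,d=shot("wrist","w24")
E
```

```text
t: 37.1
ee_pos: [0.4504, -0.3538, 0.2112]
ee_rot: [0.308, 0.951, 0.0, -0.0]
force: [1.1, -0.6, -0.8]
width: 0.0372
t: 37.35
ee_pos: [0.4168, -0.3979, 0.2113]
ee_rot: [0.311, 0.951, -0.0, -0.001]
force: [0.1, 0.4, 0.2]
width: 0.0372
t 37.35 at [ 0.4168 -0.3979  0.2113] total shift [-0.001  0.01   0.438] turn [-0.001 -0.001 -0.004] min rows 2.3
  [-0.0, 0.003, 0.146, -0.0, -0.0, -0.001]
  [-0.0, 0.003, 0.146, -0.0, -0.0, -0.001]
  [-0.0, 0.003, 0.146, -0.0, -0.0, -0.001]
```

View pics/w24.png

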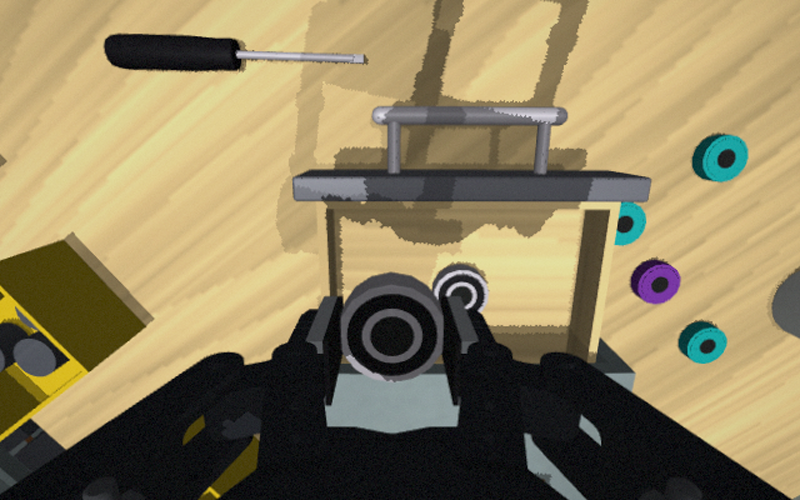

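```bash
python3 -m pendant '[0,0.003,0.13,0,0,0,-0.3, 0,0.003,0.13,0,0,0,-0.3, 0,0.003,0.1,0,0,0,-0.3, 0,0,0,0,0,0,-0.3]'
python3 - <<'E'
from plan import *
from h import *
ci,im,d=shot("wrist","w25")
plan(din(-.008,-.045,.0055),Rt(54))
E
```

```text
t: 37.9
ee_pos: [0.4197, -0.3895, 0.1007]
ee_rot: [0.307, 0.952, 0.002, -0.003]
force: [-0.1, 0.1, -0.4]
width: 0.0372
t 37.95 at [ 0.421  -0.3912  0.1028] total shift [-0.003 -0.016  0.076] turn [ 0.001 -0.004  0.005] min rows 0.4
  [-0.003, -0.016, 0.076, 0.001, -0.004, 0.005]
```

View pics/w25.png

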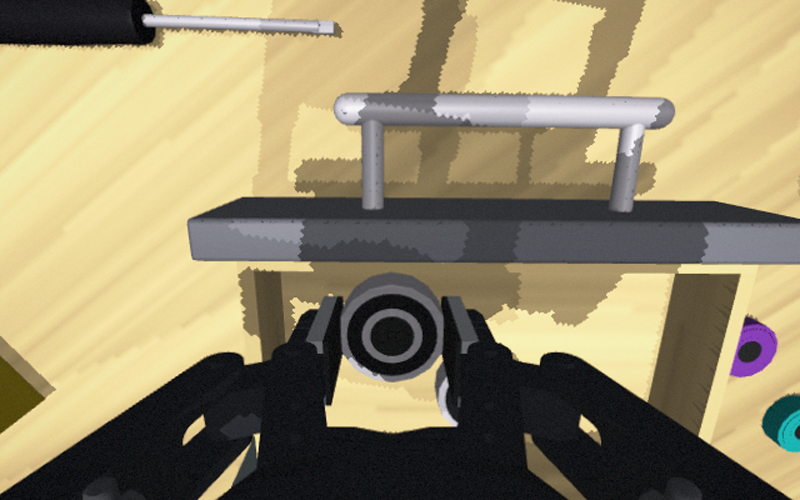

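```bash
python3 -m pendant '[0,0,0.04,0,-0.004,0.004,-0.3, 0,0,0.035,0,0,0,-0.3, 0,0,0,0,0,0,-0.3]'
python3 -m pendant '[0,0,0,0,0,0,0, 0,0,0,0,0,0,0.1, 0,0,0,0,0,0,0.1, 0,0,0,0,0,0,0.1]'
python3 -m pendant '[0,0,-0.1,0,0,0,0.1, 0,0,-0.2,0,0,0,0.1, 0,0,-0.2,0,0,0,0.4, 0,0,0,0,0,0,0.4]'
python3 - <<'E'
from plan import *
from h import *
ci,im,d=shot("wrist","w26")
plan([.4025,.347,.15],Rt(50),13)
E
```

```text
t: 38.33
ee_pos: [0.4205, -0.3926, 0.0809]
ee_rot: [0.31, 0.951, -0.0, 0.001]
force: [0.5, 1.1, -1.4]
width: 0.0375
t: 38.83
ee_pos: [0.4211, -0.3934, 0.0819]
ee_rot: [0.31, 0.951, -0.001, 0.002]
force: [0.2, 0.3, 0.4]
width: 0.0469
t: 39.33
ee_pos: [0.4238, -0.3963, 0.2389]
ee_rot: [0.31, 0.951, -0.004, 0.008]
force: [0.2, -1.1, 0.6]
width: 0.0601
t 39.38 at [ 0.4222 -0.3946  0.2353] total shift [1.511 1.96  0.266] turn [-0.001  0.013  0.087] min rows 12.9
  [0.116, 0.151, 0.02, -0.0, 0.001, 0.007]
  [0.117, 0.15, 0.021, -0.0, 0.001, 0.007]
  [0.118, 0.15, 0.021, -0.0, 0.001, 0.007]
  [0.119, 0.149, 0.021, -0.0, 0.001, 0.007]
  [0.119, 0.148, 0.021, -0.0, 0.001, 0.007]
  [0.12, 0.148, 0.021, -0.0, 0.001, 0.007]
  [0.121, 0.147, 0.021, -0.0, 0.001, 0.007]
  [0.122, 0.146, 0.021, -0.0, 0.001, 0.007]
  [0.122, 0.146, 0.021, -0.0, 0.001, 0.007]
  [0.123, 0.145, 0.021, -0.0, 0.001, 0.007]
  [0.124, 0.144, 0.022, -0.0, 0.001, 0.007]
  [0.125, 0.144, 0.022, -0.0, 0.001, 0.007]
  [0.125, 0.143, 0.022, -0.0, 0.001, 0.007]
```

View pics/w26.png

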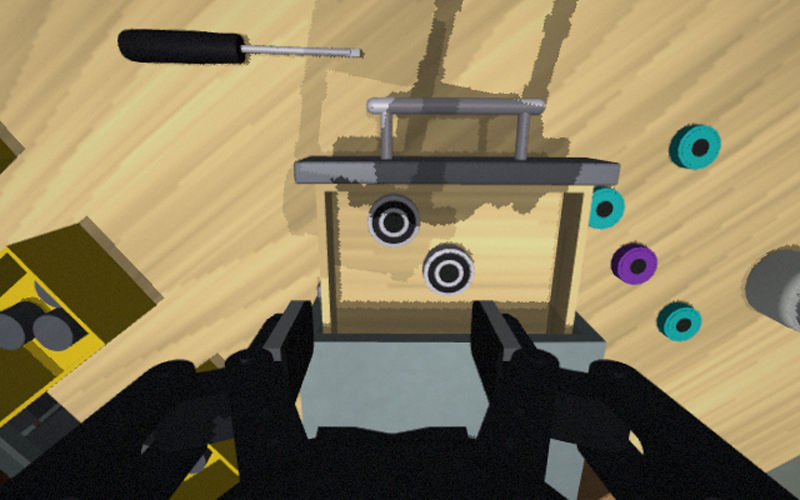

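```bash
python3 -m pendant '[0.116,0.151,0,0,0.001,0.007,0.4, 0.117,0.15,0,0,0.001,0.007,0.4, 0.118,0.15,0,0,0.001,0.007,0.4, 0.119,0.149,0.021,0,0.001,0.007,0.4, 0.119,0.148,0.021,0,0.001,0.007,0.4]'; python3 -m pendant '[0.12,0.148,0.021,0,0.001,0.007,0.4, 0.121,0.147,0.021,0,0.001,0.007,0.4, 0.122,0.146,0.021,0,0.001,0.007,0.4, 0.122,0.146,0.021,0,0.001,0.007,0.4, 0.123,0.145,0.021,0,0.001,0.007,0.4]'; python3 -m pendant '[0.124,0.144,0.022,0,0.001,0.007,0.4, 0.125,0.144,0.03,0,0.001,0.007,0.4, 0.125,0.143,0.03,0,0.001,0.007,0.4, 0,0,0,0,0,0,0.4, 0,0,0,0,0,0,0.4]'
python3 - <<'E'
from plan import *
from h import *
ci,im,d=shot("wrist","w27")
plan([.4025,.347,.15],Rt(50))
E
```

```text
t: 40.0
ee_pos: [0.4114, -0.1052, 0.2169]
ee_rot: [0.323, 0.946, 0.0, -0.002]
force: [0.7, 0.2, -0.1]
width: 0.0597
t: 40.62
ee_pos: [0.4041, 0.1794, 0.1859]
ee_rot: [0.336, 0.942, -0.0, -0.003]
force: [-0.0, 0.0, -0.0]
width: 0.0598
t: 41.25
ee_pos: [0.4, 0.3482, 0.162]
ee_rot: [0.343, 0.939, -0.001, -0.004]
force: [0.1, -0.1, -1.4]
width: 0.0599
t 41.3 at [0.4005 0.3478 0.1625] total shift [-0.007  0.002  0.042] turn [-0.004 -0.009 -0.004] min rows 0.2
  [-0.007, 0.002, 0.042, -0.004, -0.009, -0.004]
```

View pics/w27.png

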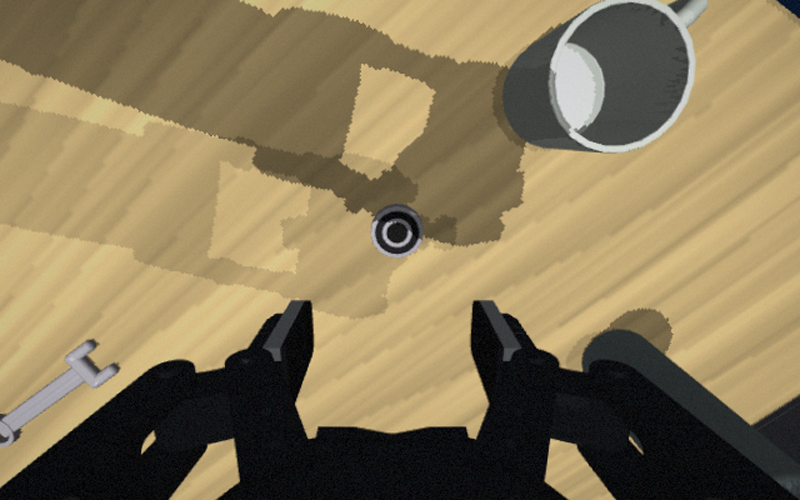

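```bash
python3 - <<'E'
from h import *
from plan import *
ci,im,d=load("w27")
q=onplane(ci,[(397/1.25,233/1.25)],.014)[0]; print(q.round(4))
plan([q[0],q[1]-.001,.001],Rt(50),5)
E
```

```text
[0.4026 0.3495 0.014 ]
t 41.3 at [0.4005 0.3478 0.1625] total shift [-0.008  0.008  0.538] turn [-0.004 -0.009 -0.004] min rows 2.8
  [-0.002, 0.002, 0.108, -0.001, -0.002, -0.001]
  [-0.001, 0.002, 0.108, -0.001, -0.002, -0.001]
  [-0.001, 0.001, 0.108, -0.001, -0.002, -0.001]
  [-0.001, 0.001, 0.108, -0.001, -0.002, -0.001]
  [-0.001, 0.001, 0.108, -0.001, -0.002, -0.001]
```

```bash
python3 -m pendant '[-0.002,0.002,0.12,0,-0.002,0,0.4, 0,0.002,0.12,0,-0.002,0,0.4, 0,0.002,0.12,0,-0.002,0,0.4, 0,0.002,0.1,0,-0.002,0,0.4, 0,0,0.04,0,0,0,0.4]'
python3 - <<'E'
from plan import *
from h import *
ci,im,d=shot("wrist","w28")
plan([.4026,.3495,.001],Rt(50))
E
```

```text
t: 41.92
ee_pos: [0.4018, 0.3486, 0.0121]
ee_rot: [0.344, 0.939, -0.002, -0.001]
force: [-0.0, -0.9, -0.1]
width: 0.0595
t 41.98 at [0.4017 0.3487 0.0116] total shift [-0.001  0.004  0.035] turn [-0.005 -0.002 -0.006] min rows 0.2
  [-0.001, 0.004, 0.035, -0.005, -0.002, -0.006]
```

View pics/w28.png

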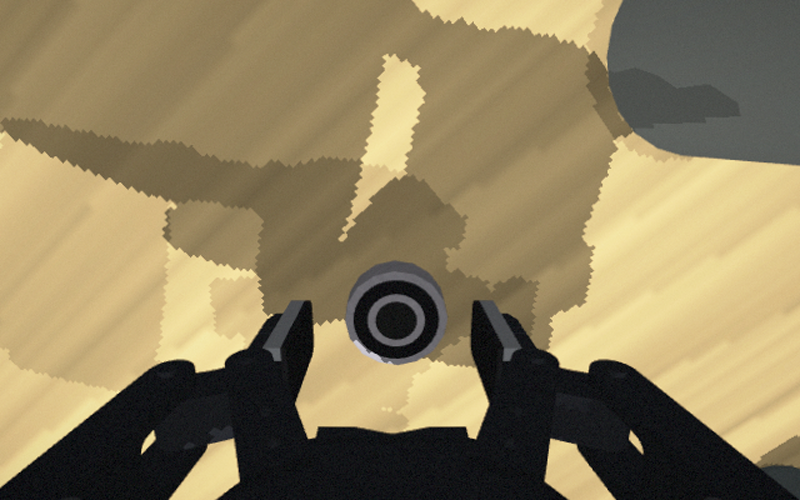

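```bash
python3 -m pendant '[0.008,0,0.018,0,0,0,0.4, 0,0,0.015,0,0,0,0.4, 0,0,0,0,0,0,-0.2, 0,0,0,0,0,0,-0.3, 0,0,0,0,0,0,-0.3]' 60
python3 -m pendant '[0,0,0,0,0,0,-0.3, 0,0,-0.1,0,0,0,-0.3, 0,0,-0.2,0,0,0,-0.3, 0,0,-0.2,0,0,0,-0.3, 0,0,-0.2,0,0,0,-0.3]' 60
python3 - <<'E'
from plan import *
plan(din(-.008,.042,.14),Rt(54),13)
from h import *
ci,im,d=shot("wrist","w29")
E
```

```text
t: 42.6
ee_pos: [0.4016, 0.3532, 0.005]
ee_rot: [0.343, 0.939, 0.001, 0.0]
force: [-1.3, -0.6, 4.8]
width: 0.0369
t: 43.22
ee_pos: [0.4008, 0.3524, 0.2155]
ee_rot: [0.343, 0.939, 0.0, -0.0]
force: [0.2, 0.9, -1.6]
width: 0.0372
t 43.23 at [0.4008 0.3524 0.2155] total shift [-1.632 -1.578  0.002] turn [ 0.    -0.001 -0.092] min rows 11.7
  [-0.126, -0.121, 0.0, 0.0, -0.0, -0.007]
  [-0.125, -0.122, 0.0, 0.0, -0.0, -0.007]
  [-0.124, -0.123, 0.0, 0.0, -0.0, -0.007]
  [-0.123, -0.123, 0.0, 0.0, -0.0, -0.007]
  [-0.123, -0.124, 0.0, 0.0, -0.0, -0.007]
  [-0.122, -0.125, 0.0, 0.0, -0.0, -0.007]
  [-0.121, -0.126, 0.0, 0.0, -0.0, -0.007]
  [-0.121, -0.126, 0.0, 0.0, -0.0, -0.007]
  [-0.12, -0.127, 0.0, 0.0, -0.0, -0.007]
  [-0.119, -0.128, 0.0, 0.0, -0.0, -0.007]
  [-0.119, -0.128, 0.0, 0.0, -0.0, -0.007]
  [-0.118, -0.129, 0.0, 0.0, -0.0, -0.007]
  [-0.117, -0.129, 0.0, 0.0, -0.0, -0.007]
```

View pics/w29.png

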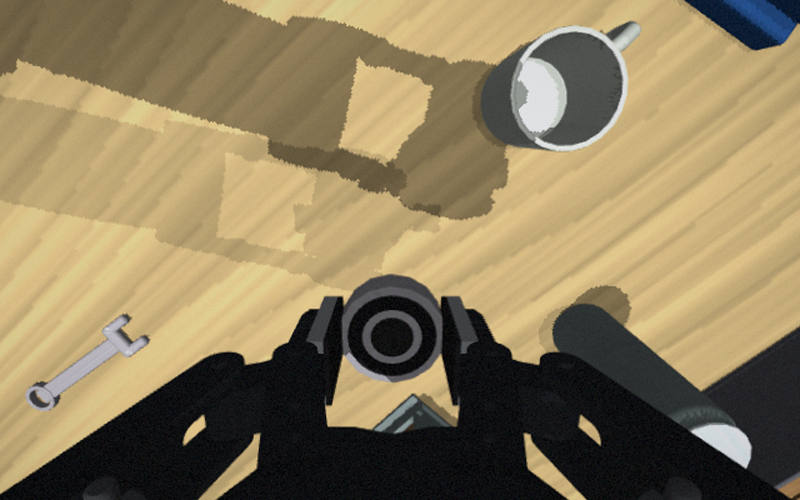

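```bash
python3 -m pendant '[-0.126,-0.121,0,0,0,-0.007,-0.3, -0.125,-0.122,0,0,0,-0.007,-0.3, -0.124,-0.123,0,0,0,-0.007,-0.3, -0.123,-0.123,0,0,0,-0.007,-0.3, -0.123,-0.124,0,0,0,-0.007,-0.3]' 70; python3 -m pendant '[-0.122,-0.125,0,0,0,-0.007,-0.3, -0.121,-0.126,0,0,0,-0.007,-0.3, -0.121,-0.126,0,0,0,-0.007,-0.3, -0.12,-0.127,0,0,0,-0.007,-0.3, -0.119,-0.128,0,0,0,-0.007,-0.3]'; python3 -m pendant '[-0.119,-0.128,0,0,0,-0.007,-0.3, -0.118,-0.129,0,0,0,-0.007,-0.3, -0.117,-0.129,0,0,0,-0.007,-0.3, 0,0,0,0,0,0,-0.3, 0,0,0,0,0,0,-0.3]'
python3 - <<'E'
from plan import *
from h import *
ci,im,d=shot("wrist","w30"); print(read_state()["width"])
plan(din(-.008,.042,.0055),Rt(54))
E
```

```text
t: 43.9
ee_pos: [0.4276, 0.0907, 0.2135]
ee_rot: [0.33, 0.944, 0.0, -0.0]
force: [0.5, -0.7, -1.4]
width: 0.0364
t: 44.52
ee_pos: [0.4537, -0.1702, 0.2133]
ee_rot: [0.317, 0.948, 0.0, -0.0]
force: [1.3, 1.3, -0.9]
width: 0.0367
t: 45.15
ee_pos: [0.4692, -0.3242, 0.2126]
ee_rot: [0.31, 0.951, 0.001, -0.001]
force: [-0.0, 0.7, -1.2]
width: 0.0366
0.03660004353454801
t 45.2 at [ 0.4693 -0.3237  0.2127] total shift [-0.005 -0.003  0.442] turn [ 0.001 -0.003 -0.001] min rows 2.3
  [-0.002, -0.001, 0.147, 0.0, -0.001, -0.0]
  [-0.001, -0.001, 0.147, 0.0, -0.001, -0.0]
  [-0.001, -0.001, 0.147, 0.0, -0.001, -0.0]
```

View pics/w30.png

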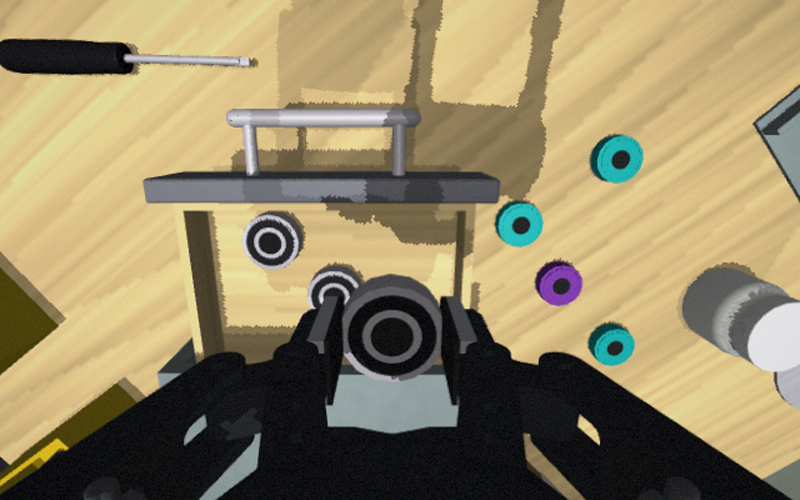

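```bash
python3 -m pendant '[-0.002,0,0.13,0,-0.001,0,-0.3, 0,0,0.13,0,-0.001,0,-0.3, 0,0,0.1,0,0,0,-0.3, 0,0,0,0,0,0,-0.3]'
python3 - <<'E'
from plan import *
from h import *
ci,im,d=shot("wrist","w31")
plan(din(-.008,.042,.0055),Rt(54))
E
```

```text
t: 45.7
ee_pos: [0.4681, -0.3219, 0.1027]
ee_rot: [0.309, 0.951, 0.001, -0.003]
force: [0.4, -0.7, -1.7]
width: 0.0365
t 45.75 at [ 0.4697 -0.3233  0.1048] total shift [-0.004 -0.005  0.083] turn [ 0.    -0.003  0.001] min rows 0.4
  [-0.004, -0.005, 0.083, 0.0, -0.003, 0.001]
```

View pics/w31.png

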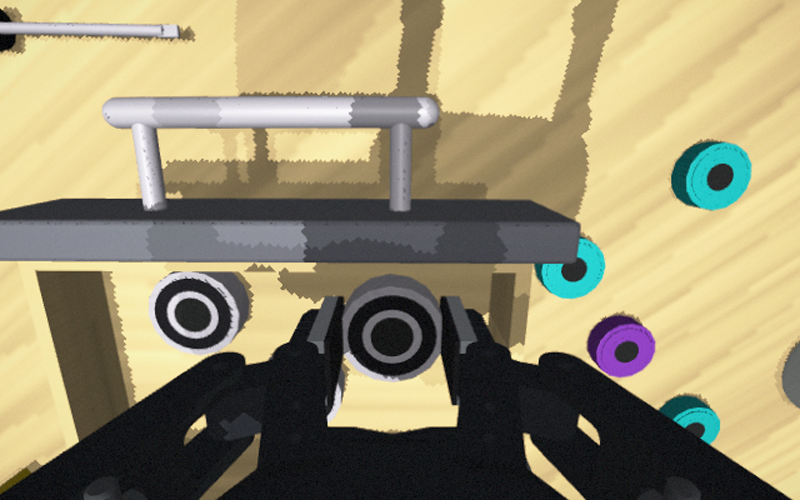

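```bash
python3 -m pendant '[0,-0.004,0.04,0,0,0,-0.3, 0,0,0.038,0,0,0,-0.3, 0,0,0,0,0,0,-0.3]'
python3 -m pendant '[0,0,0,0,0,0,0, 0,0,0,0,0,0,0.1, 0,0,0,0,0,0,0.1, 0,0,0,0,0,0,0.1]'
python3 -m pendant '[0,0,-0.1,0,0,0,0.1, 0,0,-0.2,0,0,0,0.1, 0,0,-0.2,0,0,0,0.1, 0,0,0,0,0,0,-1]'
python3 - <<'E'
from plan import *
from h import *
ci,im,d=shot("wrist","w32")
plan([.3,-.25,.22],Rt(54))
E
```

```text
t: 46.12
ee_pos: [0.469, -0.3257, 0.0813]
ee_rot: [0.31, 0.951, 0.0, -0.0]
force: [0.2, 0.1, -0.4]
width: 0.0363
t: 46.62
ee_pos: [0.4698, -0.3264, 0.0824]
ee_rot: [0.31, 0.951, -0.0, 0.001]
force: [1.3, 0.2, -0.2]
width: 0.0467
t: 47.12
ee_pos: [0.4732, -0.3291, 0.2393]
ee_rot: [0.309, 0.951, -0.003, 0.007]
force: [0.1, 0.0, 0.1]
width: 0.0302
t 47.17 at [ 0.4713 -0.3276  0.2358] total shift [ 0.614 -0.127  0.048] turn [-0.     0.01  -0.001] min rows 3.3
  [0.154, -0.032, 0.012, -0.0, 0.003, -0.0]
  [0.154, -0.032, 0.012, -0.0, 0.003, -0.0]
  [0.154, -0.032, 0.013, -0.0, 0.003, -0.0]
  [0.154, -0.032, 0.013, -0.0, 0.003, -0.0]
```

View pics/w32.png

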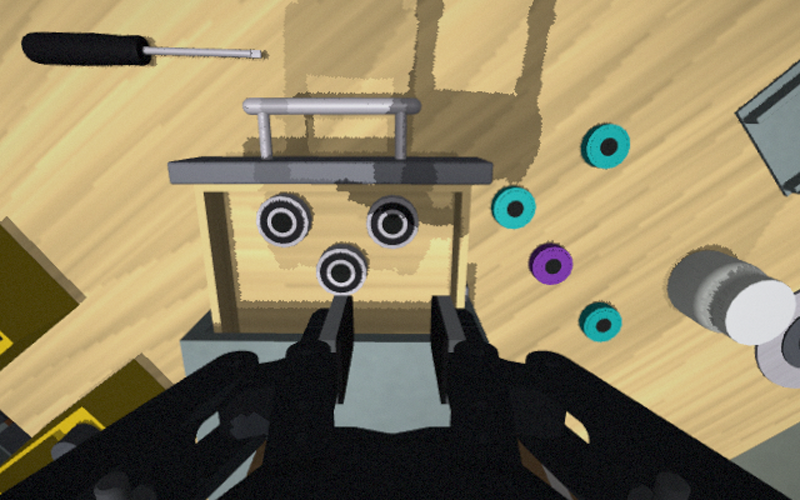

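```bash
python3 -m pendant '[0.12,0,0,0,0.003,0,-1, 0.12,0,0,0,0.003,0,-1, 0.12,0,0,0,0.003,0,-1, 0.1,0,0,0,0,0,-1, 0,0,0,0,0,0,-1]'
python3 - <<'E'
from plan import *
H=np.array([.3793,-.3118,0])
plan(H-DX*.042+[0,0,.2],Rt(54)); plan(H-DX*.042+[0,0,.078],Rt(54)); print(read_state()["width"])
E
```

```text
t: 47.8
ee_pos: [0.3557, -0.243, 0.2304]
ee_rot: [0.31, 0.951, 0.002, -0.005]
force: [-0.4, 0.2, -0.6]
width: -0.0001
t 47.8 at [ 0.3557 -0.243   0.2304] total shift [-0.06  -0.14   0.101] turn [ 0.001 -0.014 -0.002] min rows 0.9
  [-0.06, -0.14, 0.101, 0.001, -0.014, -0.002]
t 47.8 at [ 0.3557 -0.243   0.2304] total shift [-0.064 -0.14   0.507] turn [ 0.001 -0.014 -0.002] min rows 2.7
  [-0.021, -0.047, 0.169, 0.0, -0.005, -0.001]
  [-0.021, -0.047, 0.169, 0.0, -0.005, -0.001]
  [-0.02, -0.047, 0.169, 0.0, -0.005, -0.001]
-0.0001352145283250012
```

```bash
python3 -m pendant '[0,-0.14,0,0,-0.01,0,-1, 0,0,0.17,0,-0.004,0,-1, 0,0,0.17,0,0,0,-1, 0,0,0.16,0,0,0,-1, 0,0,0,0,0,0,-1]'
python3 - <<'E'
from plan import *
H=np.array([.3793,-.3118,0])
plan(H-DX*.016+[0,0,.078],Rt(54)); print(read_state()["force"])
from h import *
ci,im,d=shot("wrist","w33")
E
```

```text
t: 48.42
ee_pos: [0.3309, -0.2763, 0.0782]
ee_rot: [0.31, 0.951, 0.002, -0.003]
force: [-0.9, -0.0, 0.9]
width: -0.0001
t 48.42 at [ 0.3309 -0.2763  0.0782] total shift [-0.147 -0.001 -0.   ] turn [ 0.003 -0.008 -0.002] min rows 0.8
  [-0.147, -0.001, -0.0, 0.003, -0.008, -0.002]
[-0.87542798 -0.02396123  0.87940947]
```

View pics/w33.png

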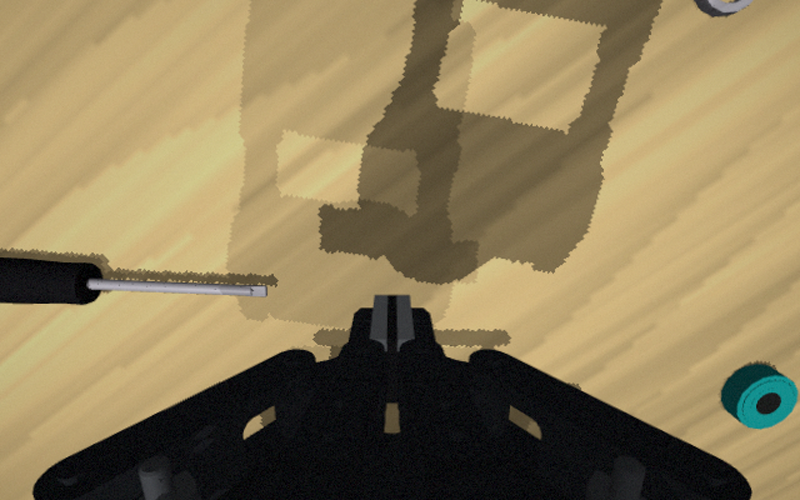

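```bash
python3 -m pendant '[-0.1,0,0,0,-0.006,0,-1, -0.04,0,0,0,0,0,-1, -0.04,0,0,0,0,0,-1, -0.05,0,0,0,0,0,-1, -0.05,0,0,0,0,0,-1]';python3 -m pendant '[-0.05,0,0,0,0,0,-1, -0.05,0,0,0,0,0,-1, -0.05,0,0,0,0,0,-1, -0.04,0,0,0,0,0,-1, -0.03,0,0,0,0,0,-1]'
python3 - <<'E'
from plan import *
s=read_state(); H=np.array([.3793,-.3118,0]); print(((s["ee_pos"]-H)@DX).round(4),s["force"])
from h import *
shot("top","t3")
E
```

```text
t: 49.1
ee_pos: [0.4023, -0.3291, 0.0834]
ee_rot: [0.31, 0.951, -0.001, 0.005]
force: [-1.6, 0.2, 0.8]
width: -0.0001
t: 49.72
ee_pos: [0.4552, -0.3677, 0.0835]
ee_rot: [0.309, 0.951, -0.001, 0.004]
force: [-12.5, 6.8, 4.9]
width: -0.0001
0.0942 [-12.45693492   6.77284645   4.90652747]
```

View pics/t3.png

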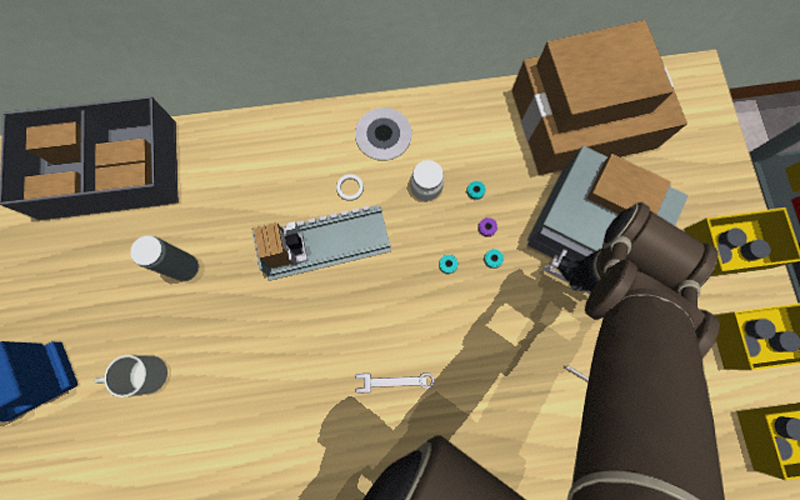

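```bash
python3 -m pendant '[-0.01,0,0,0,0,0,-1, 0,0,0,0,0,0,-1]'
python3 - <<'E'
from plan import *
s=read_state(); H=np.array([.3793,-.3118,0]); print(((s["ee_pos"]-H)@DX).round(4),s["force"])
E
```

```text
t: 50.02
ee_pos: [0.455, -0.3675, 0.0832]
ee_rot: [0.309, 0.951, -0.0, 0.001]
force: [-6.6, 3.4, 4.1]
width: 0.0002
0.094 [-6.57444937  3.44559483  4.06701167]
```

```bash
python3 -m pendant '[-0.01,0,0,0,0,0,-1, 0,0,0,0,0,0,-1]'
python3 -m pendant '[0.05,0,0,0,0,0,-1, 0.1,0,0,0,0,0,-1, 0.15,0,-0.1,0,0,0,-1, 0,0,-0.2,0,0,0,-1, 0,0,-0.2,0,0,0,-1]'
python3 -m pendant '[0.1,0,0,0,0,0,-1, 0,0,0,0,0,0,-1]'
python3 - <<'E'
from h import *
s=read_state(); print(s["ee_pos"])
ci,im,d=shot("wrist","w34"); shot("side","s10"); shot("top","t4")
E
```

```text
t: 50.28
ee_pos: [0.4551, -0.3675, 0.0829]
ee_rot: [0.309, 0.951, 0.001, -0.002]
force: [-10.8, 5.8, 8.9]
width: 0.0
t: 50.9
ee_pos: [0.3853, -0.3165, 0.2339]
ee_rot: [0.31, 0.951, -0.001, 0.005]
force: [1.7, -1.3, 0.4]
width: -0.0
t: 51.15
ee_pos: [0.3613, -0.299, 0.2335]
ee_rot: [0.31, 0.951, -0.002, 0.006]
force: [0.2, -0.4, -0.5]
width: -0.0001
[ 0.36128317 -0.29904994  0.2334827 ]
```

View pics/w34.png

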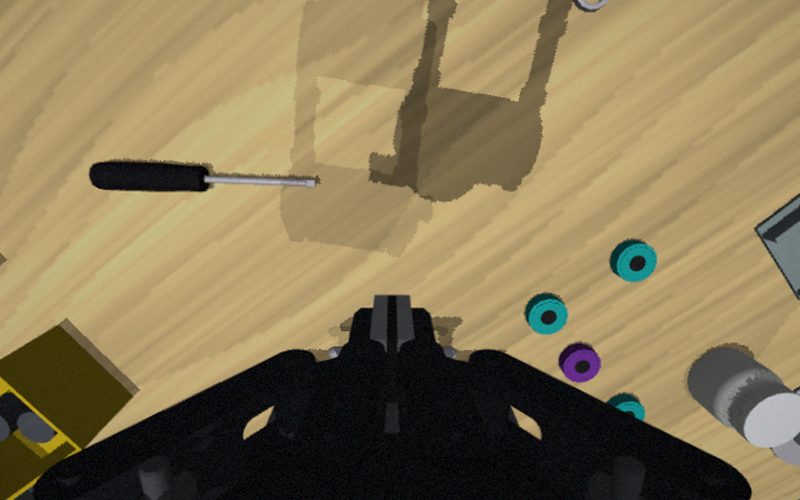

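View pics/s10.png

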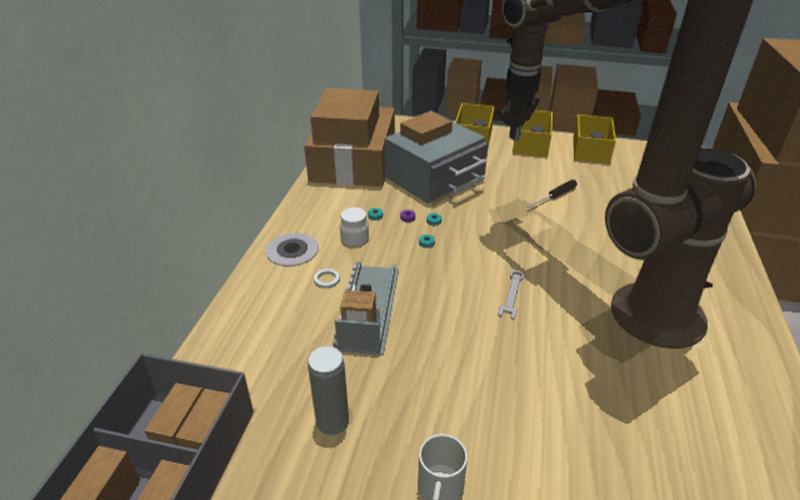

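View pics/t4.png

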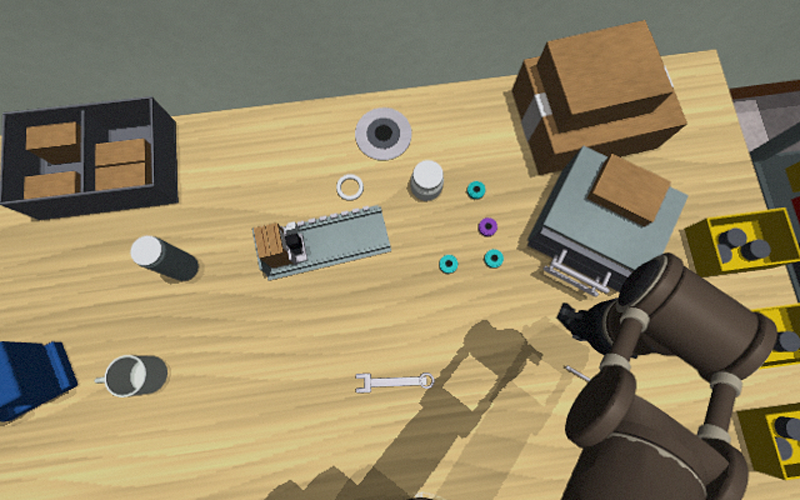

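```bash
python3 - <<'E'
from h import *
ci,im,d=load("s10"); a=im[85:175,300:400]
ci2,im2,d2=load("t4"); b=im2[150:240,415:515]
c=np.hstack([cv2.resize(x,(395,356),interpolation=cv2.INTER_CUBIC) for x in(a,b)]); save(c,"c11.png")
save(im2,"c12.png",(190,160,330,235),5.5)
for u,v in((440,187),(460,197),(480,207)): pass
E
```

```text
(no output)
```

View pics/c11.png

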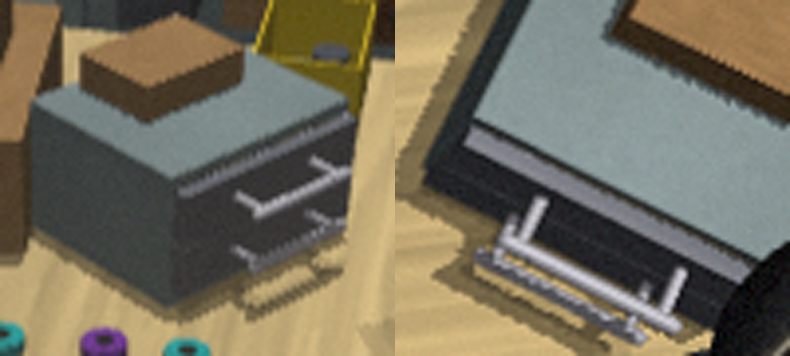

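View pics/c12.png

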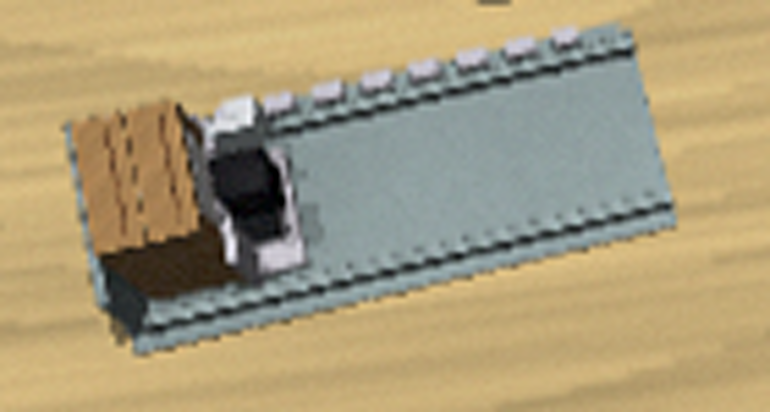

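```bash
python3 - <<'E'
from h import *
ci,im,d=load("t4"); X=np.array([.811,-.585,0])
f=lambda a,b:((a-395)/3.95+415,b/3.95+150)
def dd(u,v):
    w=d[int(round(v))-1:int(round(v))+2,int(round(u))-1:int(round(u))+2]; return w[w>0].min()
for n,p in dict(h=(590,285),h1=(530,255),low=(560,297),low1=(600,318),panel=(600,195),cabfront=(610,180)).items():
    u,v=f(*p); P=bydepth(ci,[(u,v)],[dd(u,v)])[0]; print(n,P.round(4),(P@X).round(4))
print("before handle",np.array([.3791,-.3126,0])@X, "panel before", np.array([.4134,-.336,0])@X)
E
```

```text
h [ 0.4646 -0.3754  0.102 ] 0.5965
h1 [ 0.4877 -0.3435  0.1015] 0.5965
low [ 0.4659 -0.3758  0.0481] 0.5977
low1 [ 0.4493 -0.3982  0.0478] 0.5973
panel [ 0.5161 -0.3874  0.1176] 0.6452
cabfront [ 0.522  -0.3898  0.1309] 0.6514
before handle 0.4903211 panel before 0.5318274
```

```bash
python3 -c "
from cell import *
print(sign_off()); print(read_state()['t'])"
```

```text
the job is handed in; nothing more can be done
None
the job is handed in; nothing more can be done
```

I handed the job in at about 51 s of the 208 s allowed. This start had two boxes and three steel bearings, and all of them are put away.

**What I did, in order:** I squeezed the divider tab and drew the divider fully back until it locked. Both boxes went into the rack on their short ends, large faces to the end plate, and I closed the divider onto them. All three bearings went into the top drawer, and I pushed it shut by its handle.

**Last checks:**
- **Boxes and divider:** Both boxes stand upright. The divider measured 0.1437 m, which is the 0.144 notch for two boxes, and the tab was out.
- **Drawer:** It stopped dead, staying at the same place under both 7 N and 12 N of push. Its handle lies within about 1 mm of the handle on the drawer below. Two estimates of how far it travelled disagree, 106 mm from the handle and 113 mm from the panel. Because the drawer met a firm stop, I put that down to camera error.
- **Bearings:** All three were seen lying in the drawer just before I pushed it shut. I could not see inside afterwards.
- **Everything else:** Nothing looked knocked over in the last pictures, and the arm was clear of everything. I saw no bearing get knocked aside and no slackening of the grip.
- **Measurement:** The top and wrist cameras differed by up to about 5 mm on where the bearings lay. It did not affect the grasps.

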